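# Set the spray-test tiles in their tray

## Task

Take the dust cover off the tile tray and hang it by its ridge over the middle of the drying bar, let go of it, and leave it there while you work. Then fit every loose grey test tile, tab up, into the tray recess of its own shape, turning it until it drops in flush with the rim. When all of them are in, put the cover back squarely over the tray, standing on the bench, and leave the meter, the tin and the bottle where they are.

Things in the scene. Friction and masses are not known exactly. Their poses are not given: they have to be found in the camera images.
- tray: Fixed square tray 122 x 122 mm, 16 high; origin under its centre, z up, x and y along its sides. Five recesses on a grid of 28 mm cells parted by ribs; floors 4, rib tops 10, rim 16 mm above the bench. From above (x right, y up) the rows are TTTD / ITSD / ISSL / ISLL (T, S, L shapes; D two cells; I three). Clearance 1.75 mm a side; a seated tile's top is level with the rim.
- seat_t (a point): Point on the floor of the T recess, 4 mm above the bench, where tile_t's origin comes to lie. Axes of all seat points: those of the tray.
- seat_short (a point): Point on the floor of the two-cell recess (long along tray y), where tile_short's origin comes to lie.
- seat_bar (a point): Point on the floor of the straight three-cell recess (long along tray y), where tile_bar's origin comes to lie.
- seat_s (a point): Point on the floor of the S recess, where tile_s's origin comes to lie.
- seat_l (a point): Point on the floor of the L recess, where tile_l's origin comes to lie.
- tile_t: Loose grey tile 12 thick, T-shaped, 78 x 50, 80 g (mm). Steel grip tab on top over the origin: 20 along tile x, 12 along y, z 12 to 42. Origin on the underside below the tab; z up. Bar x -39..39, y -7..15; stem x -11..11, y -35..-7. Seated: at seat_t, x along tray x (same sense). May be absent.
- tile_short: Loose grey tile 12 thick, short and straight, 50 x 22, 50 g (mm). Steel grip tab on top over the origin: 20 along tile x, 12 along y, z 12 to 42. Origin on the underside below the tab; z up. x -25..25, y -11..11. Seated: at seat_short, x along tray y, either way round. May be absent.
- tile_bar: Loose grey tile 12 thick, long and straight, 78 x 22, 70 g (mm). Steel grip tab on top over the origin: 20 along tile x, 12 along y, z 12 to 42. Origin on the underside below the tab; z up. x -39..39, y -11..11. Seated: at seat_bar, x along tray y, either way round. May be absent.
- tile_s: Loose grey tile 12 thick, S-shaped, 78 x 50, 80 g (mm). Steel grip tab on top over the origin: 20 along tile x, 12 along y, z 12 to 42. Origin on the underside below the tab; z up. Middle x -11..11, y -25..25; arms x 11..39, y -25..-3 and x -39..-11, y 3..25. Seated: at seat_s, x along tray y, either way round. May be absent.
- tile_l: Loose grey tile 12 thick, L-shaped, 50 x 50, 60 g (mm). Steel grip tab on top over the origin: 20 along tile x, 12 along y, z 12 to 42. Origin on the underside below the tab; z up. Arms x -33..17, y -11..11 and x -5..17, y 11..39. Seated: at seat_l, x along tray x (same sense). May be absent.
- cover: Loose roof-shaped cover of 3 mm sheet, 0.3 kg, 138 mm wide (x), 122 long (y), open below and at both ends; walls 50 high, 132 apart inside; roof rises to a ridge along y, 70 high inside. Black grip fin on the ridge: 50 along y, 12 thick in x, 73 to 108 above the feet. Origin: centre, at foot level; z up. Starts on the bench over the tray, walls outside it, about 5 mm clear.
- cover_ridge (a point): Point under the middle of the cover's ridge, 70 mm above its feet: it rests on the bar when the cover hangs. Axes: those of the cover.
- rail: Fixed stand: horizontal round steel bar 10 mm thick along its y between two posts 12 mm thick, 150 mm apart; top of the bar 85 mm above the bench. Origin: on the bench below the middle of the bar; z up.
- bar_mid (a point): Top of the bar at its middle, 85 mm above the bench. Axes: those of the stand (y along the bar).
- film_gauge: Black thickness meter, 105 x 62 x 26 mm, lying on the bench; origin under its centre. Bystander.
- tin: Small paint tin, 62 mm across and 74 mm high; origin under its centre. Bystander.
- squeeze_bottle: White squeeze bottle with a pointed cap, 60 mm across and 152 mm high; origin under its centre. Bystander.
Not all that is in view belongs to the job. Leave any pink or yellow look-alike of the tile_short alone.

How it is judged:
On the way, in this order (a step that is already met when the one before it is completed fails the run):
1. the cover hangs by its ridge over the bar, released (horizontal distance between cover_ridge and bar_mid below 0.032 m and x of cover_ridge in the frame of bar_mid between -0.012 and 0.012 m and z of cover_ridge in the frame of bar_mid between -0.006 and 0.006 m and angle between the y axis of cover and the y axis of rail, either way round below 0.2 rad and angle between cover's own z axis and vertical below 0.25 rad and contact force between cover and the fingers below 0.2 N), for 0.4 s.
2. every tile that is present lies flush in the recess of its shape while the cover hangs on the bar (horizontal distance between tile_t and seat_t below 0.005 m and z of tile_t in the frame of seat_t below 0.0025 m and angle between the x axis of each of tile_t, tile_l and the x axis of tray, either way round below 0.12 rad and angle between each of tile_t, tile_short, tile_bar, tile_s, tile_l's own z axis and vertical below 0.06 rad and horizontal distance between tile_short and seat_short below 0.005 m and z of tile_short in the frame of seat_short below 0.0025 m and angle between the x axis of each of tile_short, tile_bar, tile_s and the y axis of tray, either way round below 0.12 rad and horizontal distance between tile_bar and seat_bar below 0.005 m and z of tile_bar in the frame of seat_bar below 0.0025 m and horizontal distance between tile_s and seat_s below 0.005 m and z of tile_s in the frame of seat_s below 0.0025 m and horizontal distance between tile_l and seat_l below 0.005 m and z of tile_l in the frame of seat_l below 0.0025 m and horizontal distance between cover_ridge and bar_mid below 0.032 m and x of cover_ridge in the frame of bar_mid between -0.012 and 0.012 m and z of cover_ridge in the frame of bar_mid between -0.006 and 0.006 m and angle between the y axis of cover and the y axis of rail, either way round below 0.2 rad and angle between cover's own z axis and vertical below 0.25 rad), for 0.3 s.
At the end, for the whole second after the job is handed in: every tile present lies flush in the recess of its own shape (within 5 mm of its seat, underside within 2.5 mm of the recess floor, turned within 0.12 rad of the recess); the cover stands upright on the bench over the tray, centred within 20 mm and square to it within 0.15 rad, at rest (horizontal distance between tile_t and seat_t below 0.005 m and z of tile_t in the frame of seat_t below 0.0025 m and angle between the x axis of each of tile_t, tile_l and the x axis of tray, either way round below 0.12 rad and angle between each of tile_t, tile_short, tile_bar, tile_s, tile_l's own z axis and vertical below 0.06 rad and horizontal distance between tile_short and seat_short below 0.005 m and z of tile_short in the frame of seat_short below 0.0025 m and angle between the x axis of each of tile_short, tile_bar, tile_s and the y axis of tray, either way round below 0.12 rad and horizontal distance between tile_bar and seat_bar below 0.005 m and z of tile_bar in the frame of seat_bar below 0.0025 m and horizontal distance between tile_s and seat_s below 0.005 m and z of tile_s in the frame of seat_s below 0.0025 m and horizontal distance between tile_l and seat_l below 0.005 m and z of tile_l in the frame of seat_l below 0.0025 m and horizontal distance between cover and tray below 0.02 m and height (world z) of cover below 0.004 m and angle between cover's own z axis and vertical below 0.05 rad and (angle between the y axis of cover and the y axis of tray, either way round below 0.15 rad or angle between the y axis of cover and the x axis of tray, either way round below 0.15 rad) and linear speed of cover below 0.02 m/s); the robot touches nothing.
It fails at once if a bystander (meter, tin, bottle) is moved more than 25 mm (distance of any of film_gauge, tin, squeeze_bottle from where it was at the start of the episode above 0.025 m).
Of tile_t, tile_short, tile_bar, tile_s, tile_l only 3 to 5 are there at a start; the rules pass over those that are not, and their reading is None.
At some moment in a run one of tile_t, tile_short, tile_bar, tile_s, tile_l may be knocked a few centimetres aside while the robot is not near it.
It also fails if it takes over 210 s, if anything falls off the work surface, if the arm or the gripper's body presses on something with over 40 N, if the wrist force passes 120 N, or if a joint passes its speed limit or range.

## Robot

A 6-joint arm with a two-finger parallel gripper is mounted at the origin on a cart in front of the work surface, level with it; the furniture and walls round the work are solid. World frame = base frame: x ahead of the robot, y to its left, z up, the work surface at z = 0. Lengths are in m, angles in rad, forces in N, time in s.
With the tool pointing down it reaches from about 0.325 to 0.775 m from the base axis. Payload 9.3 kg.
Tool frame: the origin (TCP) lies midway between the tips of the shut fingers; the grasp point (between the pads) lies 19 mm behind it (bot.grasp_offset is the distance from the TCP to the grasp point, in m); z points along the fingers, y is the line along which they close (so a half turn about z gives the same grasp; the last joint's range is limited). The gripper opens to 85 mm and grips with 20 to 120 N. Pads are 22 mm wide; open, the fingers measure 114 mm over their backs; the gripper's body (76 mm by 85 mm) begins 54 mm behind the grasp point. The pads swing forward as they close: fully open they stand 13 mm farther back than shut.
Start: joints at [-0.153, 0.259, 0.021, 1.334, 0, 1.418], TCP at [0.55, -0, 0.231] pointing down, gripper open.
Joint ranges: [-3.04, 3.04], [-0.91, 1.82], [-1.04, 1.36], [-1.92, 1.95], [-1.52, 1.45], [-3.14, 3.14]. Speed limits (rad/s): [2.22, 2.22, 2.79, 3.14, 3.14, 3.14].

## Interface

Orientations are given as a unit quaternion [x, y, z, w].
In Python, from rig import monitor, cams, bot gives the robot as it stands. The module is installed in compiled form; this text tells all that it offers.
- The arm moves only by the tool carry_out, never from a script. Its argument "increments" is a list of rows, each an object of numbers: "x", "y", "z": the shift along the world's x, y, z in m; "rx", "ry", "rz": the turn, a rotation vector about the world's x, y, z in rad; "gripper": the opening, from -1 (shut) to 1 (fully open). In form: [{"x": .., "y": .., "z": .., "rx": .., "ry": .., "rz": .., "gripper": ..}, ...]. A call has 1 to 8 rows; each row shifts and turns the commanded pose from where the row before left it; what a row does not reach is not made up. A row lasts 1/12 s, in which the tool goes at most 41.7 mm and 7.16 degrees, less where a joint would pass 70% of its speed; a pose out of reach is approached as far as the arm can. A call is refused whole if a number of a shift passes 0.0417 or a number of a turn 0.125, either way. A call with a gripper value outside its range is refused whole. The fingers move at their own pace and stop on an object; "grip_force" is the grip in N (left out, the last holds). Time passes only in rows, so rows that do not move let the fingers close. It gives the time, the measured TCP pose, the force, the opening and the grip force at its end, in the units of the state.
- monitor.observe(): the state, without advancing time (a new reading comes with each control period).
- cams.snapshot(name): name is "scene" or "side" or "wrist"; returns the picture (384x512x3 uint8, red, green, blue); there is no depth.
- cams.get_calibration(name): a dict with "fx", "fy", "cx", "cy" (pixels), "T" (4x4, takes a point from camera to world coordinates); the wrist camera has in their place "hand_eye" (4x4, takes a point from camera to tool coordinates, whose origin is the TCP and whose axes are the flange's). Camera axes: x right, y down, z forward; pixel columns grow to the right and rows downward; lengths in m; the calibration is good to about 2 mm. A picture is of the moment at which its call begins: read the wrist's pose just before it. get_calibration takes no time and is no camera call.
- bot.sign_off(): hands the job in; it is judged then, once.
Trained networks look in the newest picture that a camera, given by its name, has taken for a name from the list of things; names that differ only in an ending like _2 or _b are one class to them, and where a whole thing is asked for, a point or a joint stands for the part that bears it (a point fixed in the world has none). Each returns a list of dicts, best first, with "confidence" (0 to 1); they miss things now and then, are a little off and sometimes report something else, mostly with a low value. They report only what shows in the picture. A call takes as long as a camera call. They do not tell look-alikes from the thing itself.
- cams.find_in(target, camera): "rect" ([centre column, centre row, width, height] in pixels, round what is visible of it).
- cams.trace(target, camera): "region" (384x512 bool, what is visible of it) and "rect" ([centre column, centre row, width, height] in pixels, round what is visible of it).
- cams.spot_point(target, camera): "location" ([column, row] in pixels: a listed point, or the origin of a listed thing).
The state is a dict: "t": time; "joints": joint angles; "dq": joint speeds; "tau": joint torques, N m; "tool_pos": TCP position; "eef_rot": TCP orientation; "contact_force": force on the tool from outside, world axes, zero at the start; "moment": the same for the moment, N m; "width": opening from 0.0 (shut) to 1.0 (fully open); "grip_force": force on a finger pad.
Only numpy, scipy, OpenCV 4.12 (cv2) and the standard library are available. Lean on these libraries where they do the work, as an engineer would, in place of code of your own. Each camera call takes 0.05 s, during which the arm holds its last target. There are 200 camera calls.

## Working session

There is one attempt and no reset: what is moved stays moved. The work goes in short steps, Python scripts to look and compute and a tool call to move; the robot and the scene stay as the last step left them, time stands still between calls to the robot, and variables do not carry over. Pictures are saved under pics/ and viewed, at most 14 in all, crops included, and the job is handed in when it is done.

Besides the shell and the picture viewer there is one more tool, called after "Request:" as a command line: name --argument value ..., lists and objects as JSON in quotes. carry_out: Moves the arm, as the interface text tells. Its arguments: {"type":"object","properties":{"increments":{"type":"array","items":{"type":"object","properties":{"x":{"type":"number"},"y":{"type":"number"},"z":{"type":"number"},"rx":{"type":"number"},"ry":{"type":"number"},"rz":{"type":"number"},"gripper":{"type":"number"}}}},"grip_force":{"type":"number"}},"required":["increments"]}

```bash
mkdir -p pics; cat > h.py <<'E'
import numpy as np, cv2
from scipy.spatial.transform import Rotation as R
from rig import monitor, cams, bot
def snap(c,name=None):
    s=monitor.observe(); im=cams.snapshot(c); k=cams.get_calibration(c)
    if 'T' in k: T=np.array(k['T'])
    else:
        W=np.eye(4); W[:3,:3]=R.from_quat(s['eef_rot']).as_matrix(); W[:3,3]=s['tool_pos']; T=W@np.array(k['hand_eye'])
    if name: cv2.imwrite(f'pics/{name}.png',im[:,:,::-1])
    return im,k,T
def ray(k,T,uv,z):
    uv=np.atleast_2d(np.asarray(uv,float))
    d=np.c_[(uv[:,0]-k['cx'])/k['fx'],(uv[:,1]-k['cy'])/k['fy'],np.ones(len(uv))]@T[:3,:3].T
    return T[:3,3]+d*((z-T[2,3])/d[:,2])[:,None]
def proj(k,T,P):
    p=(np.atleast_2d(P)-T[:3,3])@T[:3,:3]
    return np.c_[p[:,0]/p[:,2]*k['fx']+k['cx'],p[:,1]/p[:,2]*k['fy']+k['cy']]
def st():
    s=monitor.observe(); e=R.from_quat(s['eef_rot']).as_matrix()
    print('t',round(s['t'],2),'tcp',np.round(s['tool_pos'],4),'ytool yaw',round(np.degrees(np.arctan2(e[1,1],e[0,1])),2),'z',np.round(e[:,2],3),'w',round(s['width'],3),'F',np.round(s['contact_force'],1),'g',round(s['grip_force'],1),'q',np.round(s['joints'],2))
    return s
E
python3 - <<'E'
from h import *
st()
a,k,T=snap('scene','scene0'); print(k['fx'],np.round(T,3).tolist())
for n in ['tile_t','tile_short','tile_bar','tile_s','tile_l','cover','rail','tray','tin','squeeze_bottle','film_gauge']:
    for d in cams.find_in(n,'scene')[:3]: print('scene',n,round(d['confidence'],2),np.round(d['rect']).tolist(), np.round(ray(k,T,d['rect'][:2],0.01)[0,:2],3))
for n in ['cover_ridge','bar_mid']:
    for d in cams.spot_point(n,'scene')[:2]: print(n,round(d['confidence'],2),np.round(d['location']), np.round(ray(k,T,d['location'],.07 if n!='bar_mid' else .085)[0,:2],3))
b,k,T=snap('side','side0'); print(k['fx'],np.round(T,3).tolist())
snap('wrist','wrist0')
E
```

```text
t 0.0 tcp [0.5497 0.     0.2307] ytool yaw -0.0 z [-0.001  0.    -1.   ] w 0.998 F [ 0.2  0.6 -0.6] g 0.0 q [-0.15  0.26  0.02  1.33 -0.    1.42]
484.6658337500592 [[0.852, -0.271, 0.449, -0.162], [-0.524, -0.469, 0.711, -1.34], [0.018, -0.841, -0.541, 0.946], [0.0, 0.0, 0.0, 1.0]]
scene tile_t 0.71 [243.0, 252.0, 28.0, 15.0] [ 0.415 -0.413]
scene tile_t 0.69 [220.0, 236.0, 12.0, 20.0] [ 0.393 -0.312]
scene tile_t 0.4 [205.0, 176.0, 28.0, 49.0] [0.513 0.023]
scene tile_short 0.56 [212.0, 216.0, 17.0, 20.0] [ 0.418 -0.209]
scene tile_short 0.54 [251.0, 270.0, 14.0, 21.0] [ 0.393 -0.489]
scene tile_short 0.3 [220.0, 236.0, 13.0, 20.0] [ 0.393 -0.312]
scene tile_bar 0.2 [191.0, 156.0, 21.0, 25.0] [0.532 0.178]
scene tile_s 0.71 [243.0, 252.0, 28.0, 15.0] [ 0.415 -0.413]
scene tile_s 0.69 [220.0, 236.0, 12.0, 20.0] [ 0.393 -0.312]
scene tile_s 0.4 [205.0, 176.0, 28.0, 49.0] [0.513 0.023]
scene tile_l 0.71 [243.0, 252.0, 28.0, 15.0] [ 0.415 -0.413]
scene tile_l 0.69 [220.0, 236.0, 12.0, 20.0] [ 0.393 -0.312]
scene tile_l 0.4 [205.0, 176.0, 28.0, 49.0] [0.513 0.023]
scene cover 0.59 [266.0, 218.0, 55.0, 44.0] [ 0.562 -0.308]
scene rail 0.91 [203.0, 178.0, 24.0, 44.0] [0.501 0.015]
scene rail 0.49 [271.0, 231.0, 37.0, 23.0] [ 0.54  -0.372]
scene tray 0.67 [273.0, 232.0, 36.0, 21.0] [ 0.543 -0.378]
scene tin 0.86 [190.0, 155.0, 19.0, 23.0] [0.536 0.191]
scene tin 0.72 [202.0, 176.0, 22.0, 47.0] [0.505 0.027]
scene squeeze_bottle 0.73 [310.0, 192.0, 19.0, 42.0] [ 0.781 -0.259]
scene film_gauge 0.47 [188.0, 154.0, 16.0, 23.0] [0.532 0.203]
cover_ridge 0.56 [264. 210.] [ 0.535 -0.338]
bar_mid 0.86 [202. 164.] [ 0.488 -0.01 ]
bar_mid 0.71 [244. 254.] [ 0.365 -0.496]
370.59035676193423 [[0.998, -0.012, 0.066, 0.487], [-0.064, -0.469, 0.881, -1.0], [0.02, -0.883, -0.469, 0.514], [0.0, 0.0, 0.0, 1.0]]
```

View pics/scene0.png

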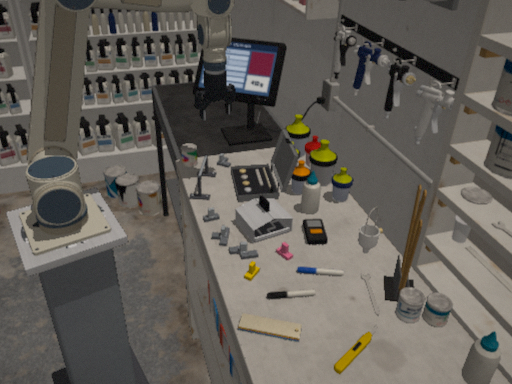

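View pics/side0.png

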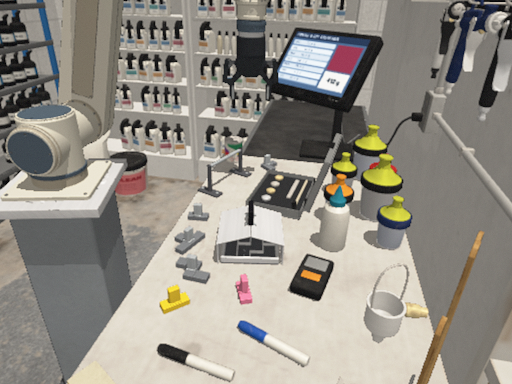

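Four grey tiles: side pixels (198,213), (190,238), (195,270), (269,162). The cover is at (250,237) with its fin at (250,212), the rail at (226,170), and the yellow and pink look-alikes are nearer the camera. Next I'll turn these into positions.

```bash
python3 - <<'E'
from h import *
k=cams.get_calibration('side');T=np.array(k['T'])
for n,uv,z in [('t1',(198,217),.012),('t2',(190,242),.012),('t3',(195,273),.012),('t4',(269,166),.012),('fin',(250,202),.108),('barA',(205,162),.08),('barB',(241,152),.08),('postA',(210,193),0),('postB',(246,176),0),('gauge',(313,277),.02),('bottlebase',(334,243),0)]:
    print(n,np.round(ray(k,T,uv,z)[0],3))
print(np.round(cams.get_calibration('wrist')['hand_eye'],3).tolist(),cams.get_calibration('wrist')['fx'])
E
```

```text
t1 [ 0.413 -0.23   0.012]
t2 [ 0.402 -0.33   0.012]
t3 [ 0.42  -0.432  0.012]
t4 [0.618 0.057 0.012]
fin [ 0.534 -0.323  0.108]
barA [ 0.425 -0.056  0.08 ]
barB [0.527 0.012 0.08 ]
postA [ 0.437 -0.09   0.   ]
postB [0.543 0.012 0.   ]
gauge [ 0.649 -0.462  0.02 ]
bottlebase [ 0.727 -0.331  0.   ]
[[0.0, -0.947, -0.321, 0.084], [1.0, 0.0, -0.0, 0.001], [0.0, -0.321, 0.947, -0.144], [0.0, 0.0, 0.0, 1.0]] 277.5719588496059
```

View pics/wrist0.png

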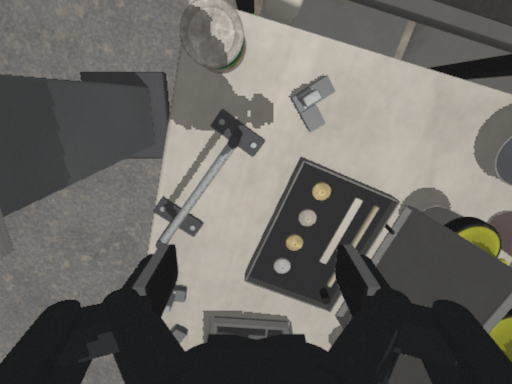

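The wrist view shows an L-shaped tile at (315,98), rail plates at (238,133) and (178,217), and the case at (320,230). I'll move toward the cover.

Request:
carry_out --increments '[{"x": -0.005, "y": -0.035, "z": 0.015}, {"x": -0.005, "y": -0.035, "z": 0.015}, {"x": -0.005, "y": -0.035, "z": 0.015}, {"x": -0.005, "y": -0.035, "z": 0.015}, {"x": -0.005, "y": -0.035, "z": 0.015}, {"x": -0.005, "y": -0.035, "z": 0.015}, {"x": -0.005, "y": -0.03, "z": 0.01}, {}]'

```text
invalid input at $.increments[0]: expected keys x, y, z, rx, ry, rz, gripper
```

```bash
python3 - <<'E'
from h import *
im=cv2.imread('pics/wrist0.png');k=cams.get_calibration('wrist')
W=np.eye(4);W[:3,:3]=np.array([[0,1,0],[1,0,0],[0,0,-1.]]);W[:3,3]=[.5497,0,.2307];T=W@np.array(k['hand_eye'])
for n,uv,z in [('plA',(238,133),.004),('plB',(178,217),.004),('barA',(236,143),.085),('barB',(163,243),.085)]: print(n,np.round(ray(k,T,uv,z)[0],4))
st()
im,k,T=snap('wrist','w1')
for n in ['tile_t','tile_short','tile_bar','tile_s','tile_l','cover']:
    for d in cams.find_in(n,'wrist')[:4]: print(n,round(d['confidence'],2),np.round(d['rect']).tolist(), np.round(ray(k,T,d['rect'][:2],0.02)[0,:2],3))
for d in cams.spot_point('cover_ridge','wrist')[:2]: print(d,np.round(ray(k,T,d['location'],.07),3))
E
```

```text
plA [0.5266 0.0374 0.004 ]
plB [ 0.4366 -0.0836  0.004 ]
barA [0.5295 0.0372 0.085 ]
barB [ 0.4408 -0.0805  0.085 ]
t 0.8 tcp [0.55   0.     0.2313] ytool yaw 0.0 z [ 0.  0. -1.] w 0.998 F [ 0.2 -0.6 -0.2] g 0.0 q [-0.15  0.26  0.02  1.33  0.    1.42]
tile_t 0.83 [314.0, 102.0, 42.0, 52.0] [0.621 0.076]
tile_t 0.73 [180.0, 333.0, 17.0, 18.0] [ 0.427 -0.285]
tile_short 0.67 [178.0, 298.0, 24.0, 23.0] [ 0.43  -0.215]
tile_short 0.65 [252.0, 329.0, 77.0, 22.0] [ 0.544 -0.276]
tile_bar 0.7 [251.0, 329.0, 75.0, 19.0] [ 0.543 -0.275]
tile_bar 0.37 [181.0, 334.0, 16.0, 15.0] [ 0.428 -0.286]
tile_s 0.83 [314.0, 102.0, 42.0, 52.0] [0.621 0.076]
tile_s 0.73 [180.0, 333.0, 17.0, 18.0] [ 0.427 -0.285]
tile_l 0.83 [314.0, 102.0, 42.0, 52.0] [0.621 0.076]
tile_l 0.73 [180.0, 333.0, 17.0, 18.0] [ 0.427 -0.285]
cover 0.58 [253.0, 331.0, 85.0, 23.0] [ 0.546 -0.28 ]
```

View pics/w1.png

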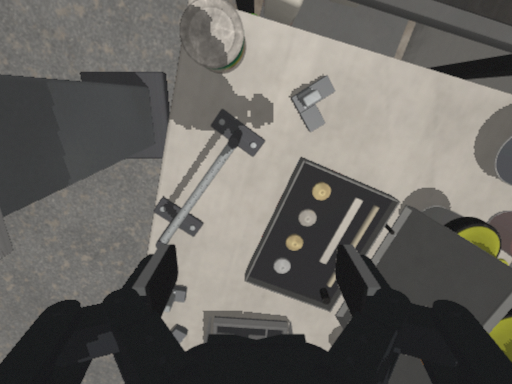

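The view hasn't changed because the call was refused (every row needs all keys). Resending.

Request:
carry_out --increments '[{"x": -0.005, "y": -0.035, "z": 0.015, "rx": 0, "ry": 0, "rz": 0, "gripper": 1}, {"x": -0.005, "y": -0.035, "z": 0.015, "rx": 0, "ry": 0, "rz": 0, "gripper": 1}, {"x": -0.005, "y": -0.035, "z": 0.015, "rx": 0, "ry": 0, "rz": 0, "gripper": 1}, {"x": -0.005, "y": -0.035, "z": 0.015, "rx": 0, "ry": 0, "rz": 0, "gripper": 1}, {"x": -0.005, "y": -0.035, "z": 0.015, "rx": 0, "ry": 0, "rz": 0, "gripper": 1}, {"x": -0.005, "y": -0.035, "z": 0.015, "rx": 0, "ry": 0, "rz": 0, "gripper": 1}, {"x": -0.005, "y": -0.03, "z": 0.01, "rx": 0, "ry": 0, "rz": 0, "gripper": 1}, {"x": 0, "y": 0, "z": 0, "rx": 0, "ry": 0, "rz": 0, "gripper": 1}]'

```text
t: 1.87
tool_pos: [0.5145, -0.2451, 0.3325]
eef_rot: [0.709, 0.706, -0.0, 0.001]
contact_force: [0.2, 1.6, -0.2]
width: 0.999
grip_force: 0.0
```

```bash
python3 - <<'E'
from h import *
st()
im,k,T=snap('wrist','w2')
for n in ['tile_t','tile_short','tile_bar','tile_s','cover']:
    for d in cams.find_in(n,'wrist')[:4]: print(n,round(d['confidence'],2),np.round(d['rect']).tolist(), np.round(ray(k,T,d['rect'][:2],0.02)[0,:2],3))
for d in cams.spot_point('cover_ridge','wrist')[:2]: print(d,np.round(ray(k,T,d['location'],.07),3))
E
```

```text
t 1.87 tcp [ 0.5145 -0.2451  0.3325] ytool yaw -0.24 z [ 0.001 -0.002 -1.   ] w 0.999 F [ 0.2  1.6 -0.2] g 0.0 q [-0.59  0.29  0.32  1.6  -0.    0.98]
tile_t 0.95 [203.0, 235.0, 37.0, 35.0] [ 0.418 -0.404]
tile_t 0.58 [193.0, 190.0, 38.0, 39.0] [ 0.405 -0.316]
tile_short 0.82 [257.0, 270.0, 12.0, 28.0] [ 0.516 -0.479]
tile_short 0.78 [194.0, 128.0, 32.0, 16.0] [ 0.416 -0.211]
tile_short 0.56 [194.0, 276.0, 26.0, 26.0] [ 0.395 -0.493]
tile_short 0.44 [206.0, 33.0, 46.0, 64.0] [ 0.443 -0.075]
tile_s 0.95 [203.0, 235.0, 37.0, 35.0] [ 0.418 -0.404]
tile_s 0.58 [193.0, 190.0, 38.0, 39.0] [ 0.405 -0.316]
cover 0.63 [274.0, 204.0, 91.0, 82.0] [ 0.546 -0.343]
cover 0.19 [205.0, 32.0, 43.0, 63.0] [ 0.442 -0.073]
{'location': [266.2, 209.2], 'confidence': 0.59} [[ 0.531 -0.332  0.07 ]]
```

View pics/w2.png

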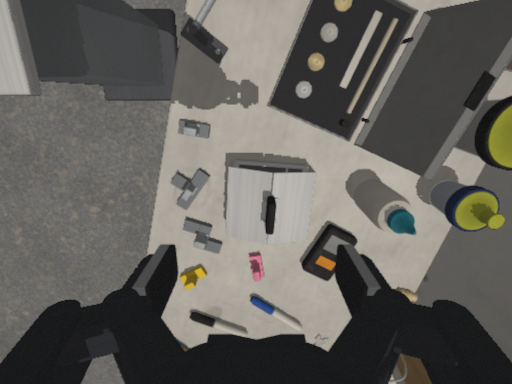

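It shows the cover with its ridge from (272,172) to (269,242), tile_short at (194,128), a T at (190,188), an S at (203,235), and the pink and yellow look-alikes.

```bash
python3 - <<'E'
from h import *
k=cams.get_calibration('wrist');W=np.eye(4);s=monitor.observe()
W[:3,:3]=R.from_quat(s['eef_rot']).as_matrix();W[:3,3]=s['tool_pos'];T=W@np.array(k['hand_eye'])
r=ray(k,T,[(272,172),(269,242)],.073);print(r,r.mean(0),np.degrees(np.arctan2(*(r[0]-r[1])[1::-1])))
f=ray(k,T,[(271,198),(269.5,233)],.108);print(f,f.mean(0))
fe=ray(k,T,[(226,237),(309,241),(228,168),(315,171)],.05);print(fe)
im=cv2.imread('pics/w2.png')
cv2.imwrite('pics/w2c.png',cv2.resize(im[110:260,160:335],None,fx=4,fy=4,interpolation=cv2.INTER_CUBIC))
E
```

```text
[[ 0.53964146 -0.26285111  0.073     ]
 [ 0.53715712 -0.38093963  0.073     ]] [ 0.53839929 -0.32189537  0.073     ] 88.79478940262128
[[ 0.53692365 -0.29134849  0.108     ]
 [ 0.5357741  -0.34633611  0.108     ]] [ 0.53634887 -0.3188423   0.108     ]
[[ 0.46446319 -0.38435091  0.05      ]
 [ 0.60730527 -0.39175509  0.05      ]
 [ 0.47160133 -0.26264839  0.05      ]
 [ 0.60890775 -0.26723587  0.05      ]]
```

View pics/w2c.png

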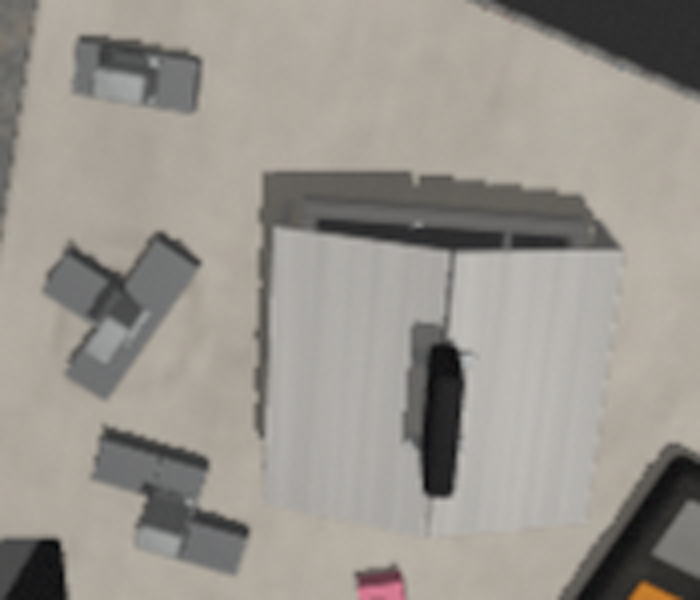

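The crop confirms a short, a T and an S, each tab up, with the cover turned about -2°. Approaching the fin.

Request:
carry_out --increments '[{"x": 0.006, "y": -0.019, "z": -0.02, "rx": 0, "ry": 0, "rz": -0.015, "gripper": 1}, {"x": 0.006, "y": -0.019, "z": -0.02, "rx": 0, "ry": 0, "rz": -0.02, "gripper": 1}, {"x": 0.006, "y": -0.019, "z": -0.03, "rx": 0, "ry": 0, "rz": 0, "gripper": 1}, {"x": 0.005, "y": -0.018, "z": -0.03, "rx": 0, "ry": 0, "rz": 0, "gripper": 1}, {"x": 0, "y": 0, "z": -0.035, "rx": 0, "ry": 0, "rz": 0, "gripper": 1}, {"x": 0, "y": 0, "z": -0.035, "rx": 0, "ry": 0, "rz": 0, "gripper": 1}, {"x": 0, "y": 0, "z": -0.035, "rx": 0, "ry": 0, "rz": 0, "gripper": 1}, {"x": 0, "y": 0, "z": 0, "rx": 0, "ry": 0, "rz": 0, "gripper": 1}]'

```text
t: 2.88
tool_pos: [0.5355, -0.312, 0.1195]
eef_rot: [0.719, 0.695, -0.001, -0.005]
contact_force: [-0.8, -0.1, -0.4]
width: 0.998
grip_force: 0.0
```

```bash
python3 - <<'E'
from h import *
st()
k=cams.get_calibration('wrist')
W=np.eye(4);W[:3,:3]=np.array([[0,1,0],[1,0,0],[0,0,-1.]]);W[:3,3]=[.5497,0,.2307];T0=W@np.array(k['hand_eye'])
c=np.array([.4845,-.022]);u=np.array([.6,.8]);
for uv in [(247,275),(303,160)]:
  for z in (0,.03):
    p=ray(k,T0,uv,z)[0,:2]; d=p-c; print(uv,z,np.round(p,3),'across',round(d@np.array([.8,-.6]),3),'along',round(d@u,3))
im,k,T=snap('wrist','w3')
E
```

```text
t 2.88 tcp [ 0.5355 -0.312   0.1195] ytool yaw -1.94 z [-0.008  0.007 -1.   ] w 0.998 F [-0.8 -0.1 -0.4] g 0.0 q [-0.66  0.43 -0.01  1.14  0.    0.94]
(247, 275) 0 [ 0.536 -0.186] across 0.14 along -0.1
(247, 275) 0.03 [ 0.537 -0.164] across 0.128 along -0.082
(303, 160) 0 [0.615 0.   ] across 0.091 along 0.096
(303, 160) 0.03 [0.61  0.007] across 0.083 along 0.098
```

View pics/w3.png

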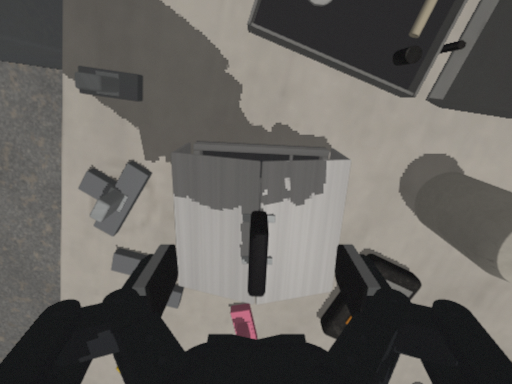

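The fin (258,253) sits between the fingers. Going down and gripping.

Request:
carry_out --increments '[{"x": 0.001, "y": -0.004, "z": -0.02, "rx": 0, "ry": 0, "rz": 0, "gripper": 1}, {"x": 0, "y": -0.003, "z": -0.019, "rx": 0, "ry": 0, "rz": 0, "gripper": 1}, {"x": 0, "y": 0, "z": 0, "rx": 0, "ry": 0, "rz": 0, "gripper": 1}, {"x": 0, "y": 0, "z": 0, "rx": 0, "ry": 0, "rz": 0, "gripper": -1}, {"x": 0, "y": 0, "z": 0, "rx": 0, "ry": 0, "rz": 0, "gripper": -1}, {"x": 0, "y": 0, "z": 0, "rx": 0, "ry": 0, "rz": 0, "gripper": -1}, {"x": 0, "y": 0, "z": 0, "rx": 0, "ry": 0, "rz": 0, "gripper": -1}, {"x": 0, "y": 0, "z": 0, "rx": 0, "ry": 0, "rz": 0, "gripper": -1}]' --grip_force 60

```text
t: 3.6
tool_pos: [0.5394, -0.3221, 0.0884]
eef_rot: [0.719, 0.695, 0.0, 0.001]
contact_force: [-0.4, -0.5, -0.3]
width: 0.303
grip_force: 0.0
```

Request:
carry_out --increments '[{"x": 0, "y": 0, "z": 0, "rx": 0, "ry": 0, "rz": 0, "gripper": -1}, {"x": 0, "y": 0, "z": 0, "rx": 0, "ry": 0, "rz": 0, "gripper": -1}]'

```text
t: 3.77
tool_pos: [0.539, -0.322, 0.0882]
eef_rot: [0.719, 0.695, -0.0, 0.0]
contact_force: [-1.6, 1.7, 5.4]
width: 0.126
grip_force: 60.8
```

```bash
python3 - <<'E'
from h import *
st()
E
```

```text
t 3.77 tcp [ 0.539  -0.322   0.0882] ytool yaw -2.02 z [ 0.    -0.001 -1.   ] w 0.126 F [-1.6  1.7  5.4] g 60.8 q [-0.67  0.46 -0.05  1.07 -0.    0.93]
```

Settled 8 mm high, so I'll regrip lower.

Request:
carry_out --increments '[{"x": 0, "y": 0, "z": 0, "rx": 0, "ry": 0, "rz": 0, "gripper": 0}, {"x": 0, "y": 0, "z": 0, "rx": 0, "ry": 0, "rz": 0, "gripper": 0}, {"x": 0, "y": 0, "z": -0.008, "rx": 0, "ry": 0, "rz": 0, "gripper": 0}, {"x": 0, "y": 0, "z": 0, "rx": 0, "ry": 0, "rz": 0, "gripper": -1}, {"x": 0, "y": 0, "z": 0, "rx": 0, "ry": 0, "rz": 0, "gripper": -1}, {"x": 0, "y": 0, "z": 0, "rx": 0, "ry": 0, "rz": 0, "gripper": -1}, {"x": 0, "y": 0, "z": 0, "rx": 0, "ry": 0, "rz": 0, "gripper": -1}, {"x": 0, "y": 0, "z": 0, "rx": 0, "ry": 0, "rz": 0, "gripper": -1}]'

```text
t: 4.43
tool_pos: [0.5387, -0.3218, 0.079]
eef_rot: [0.719, 0.695, -0.0, -0.0]
contact_force: [-1.7, 0.6, -1.9]
width: 0.13
grip_force: 58.4
```

Request:
carry_out --increments '[{"x": 0, "y": 0, "z": 0.02, "rx": 0, "ry": 0, "rz": 0, "gripper": -1}, {"x": 0, "y": 0, "z": 0.025, "rx": 0, "ry": 0, "rz": 0, "gripper": -1}, {"x": 0, "y": 0, "z": 0.03, "rx": 0, "ry": 0, "rz": 0, "gripper": -1}, {"x": 0, "y": 0, "z": 0.03, "rx": 0, "ry": 0, "rz": 0, "gripper": -1}, {"x": 0, "y": 0, "z": 0.03, "rx": 0, "ry": 0, "rz": 0, "gripper": -1}, {"x": 0, "y": 0, "z": 0.015, "rx": 0, "ry": 0, "rz": 0, "gripper": -1}, {"x": 0, "y": 0, "z": 0, "rx": 0, "ry": 0, "rz": 0, "gripper": -1}]'

```text
t: 5.02
tool_pos: [0.5401, -0.3227, 0.2331]
eef_rot: [0.719, 0.695, 0.0, 0.003]
contact_force: [-0.3, -0.4, -3.1]
width: 0.131
grip_force: 59.0
```

```bash
python3 - <<'E'
from h import *
st()
snap('wrist','w4')
E
```

```text
t 5.02 tcp [ 0.5401 -0.3227  0.2331] ytool yaw -1.99 z [ 0.005 -0.004 -1.   ] w 0.131 F [-0.3 -0.4 -3.1] g 59.0 q [-0.67  0.39  0.22  1.4   0.    0.93]
```

View pics/w4.png

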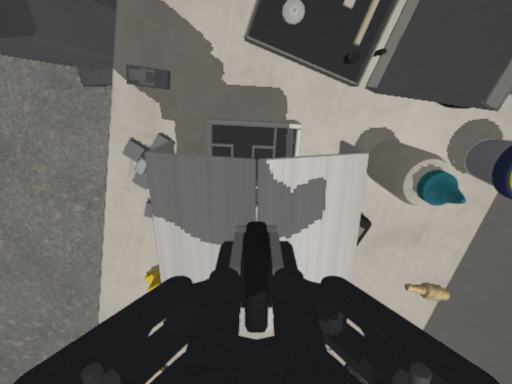

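The cover is lifted and the tray with recesses shows at (253,140). I'll move toward the rail and look at it on the way.

Request:
carry_out --increments '[{"x": -0.007, "y": -0.0, "z": 0, "rx": 0, "ry": 0, "rz": -0.07, "gripper": -1}, {"x": -0.007, "y": 0.025, "z": 0, "rx": 0, "ry": 0, "rz": -0.09, "gripper": -1}, {"x": -0.007, "y": 0.025, "z": 0, "rx": 0, "ry": 0, "rz": -0.09, "gripper": -1}, {"x": -0.007, "y": 0.025, "z": 0, "rx": 0, "ry": 0, "rz": -0.09, "gripper": -1}, {"x": -0.007, "y": 0.025, "z": 0, "rx": 0, "ry": 0, "rz": -0.09, "gripper": -1}, {"x": -0.005, "y": 0.025, "z": 0, "rx": 0, "ry": 0, "rz": -0.09, "gripper": -1}, {"x": 0, "y": 0.025, "z": 0, "rx": 0, "ry": 0, "rz": -0.087, "gripper": -1}, {"x": 0, "y": 0, "z": 0, "rx": 0, "ry": 0, "rz": 0, "gripper": -1}]'

```text
t: 5.73
tool_pos: [0.4977, -0.168, 0.2277]
eef_rot: [0.895, 0.447, -0.0, -0.002]
contact_force: [-0.6, 0.8, -4.1]
width: 0.129
grip_force: 59.1
```

```bash
python3 - <<'E'
from h import *
# cover centre in tool frame from w4 (tcp .5401,-.3227,.2331)
k=cams.get_calibration('wrist');W=np.eye(4);W[:3,:3]=R.from_quat([.719,.695,0,.003]).as_matrix();W[:3,3]=[.5401,-.3227,.2331];T=W@np.array(k['hand_eye'])
print('ridge back end',ray(k,T,(257,187),.227), 'corners',ray(k,T,[(149,153),(368,154)],.204))
print('tray corners',ray(k,T,[(209,121),(300,123)],.016))
st()
snap('wrist','w5')
E
```

```text
ridge back end [[ 0.54183694 -0.28788277  0.227     ]] corners [[ 0.47473666 -0.27066603  0.204     ]
 [ 0.61245264 -0.27604602  0.204     ]]
tray corners [[ 0.48339735 -0.26786937  0.016     ]
 [ 0.59854455 -0.27425053  0.016     ]]
t 5.73 tcp [ 0.4977 -0.168   0.2277] ytool yaw -36.96 z [-0.002  0.003 -1.   ] w 0.129 F [-0.6  0.8 -4.1] g 59.1 q [-0.49  0.22 -0.04  1.31  0.    1.73]
```

View pics/w5.png

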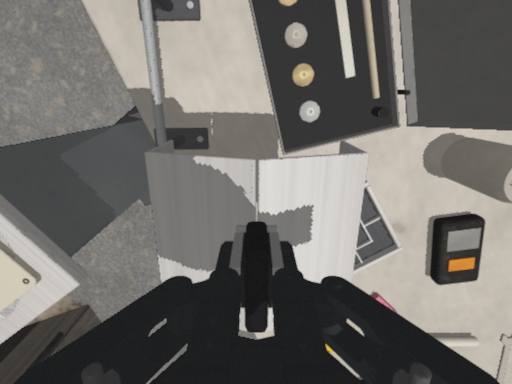

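The bar runs from (148,5) to (160,110), with its near plate at (190,138). The cover's far edge is at row about 157.

```bash
cat >> h.py <<'E'
def wT(pos,q):
    k=cams.get_calibration('wrist');W=np.eye(4);W[:3,:3]=R.from_quat(q).as_matrix();W[:3,3]=pos;return k,W@np.array(k['hand_eye'])
E
python3 - <<'E'
from h import *
im=cv2.imread('pics/w4.png')
k,T=wT([.5401,-.3227,.2331],monitor.observe()['eef_rot'])
k,T=wT([.5401,-.3227,.2331],[.719,.695,0,.003])
print('ridge end w4',ray(k,T,(257,159),.227))
s=monitor.observe();k,T=wT(s['tool_pos'],s['eef_rot'])
e=ray(k,T,[(147,150),(365,153)],.199);r=ray(k,T,(256,158),.222)
yc=np.array([np.cos(np.radians(53.04)),np.sin(np.radians(53.04)),0])
print(e,r,'eave centre',e.mean(0)-.061*yc,'ridge c',r-.061*yc,'tcp',s['tool_pos'])
b=ray(k,T,[(147,0),(158,100)],.085);d=b[1]-b[0];print(b,np.degrees(np.arctan2(-d[1],-d[0])))
print('plate near',ray(k,T,(189,138),.004))
g=cv2.imread('pics/w5.png');cv2.imwrite('pics/w5c.png',cv2.resize(g[0:190,110:290],None,fx=3.3,fy=3.3,interpolation=cv2.INTER_CUBIC))
g=cv2.imread('pics/wrist0.png');cv2.imwrite('pics/w0c.png',cv2.resize(g[90:270,140:290],None,fx=3.3,fy=3.3,interpolation=cv2.INTER_CUBIC))
a=cv2.imread('pics/w5c.png');b=cv2.imread('pics/w0c.png');h=min(a.shape[0],b.shape[0]);c=np.hstack([a[:h],b[:h]]);print(c.shape)
cv2.imwrite('pics/cc.png',cv2.resize(c,(800,int(h*800/c.shape[1]))))
E
```

```text
ridge end w4 [[ 0.54236816 -0.27169798  0.227     ]]
[[ 0.4742047  -0.08743415  0.199     ]
 [ 0.58283975 -0.17051916  0.199     ]] [[ 0.52900544 -0.1283245   0.222     ]] eave centre [ 0.49184553 -0.17771904  0.199     ] ridge c [[ 0.49232874 -0.17706688  0.222     ]] tcp [ 0.49820216 -0.16979512  0.22776644]
[[ 0.51850136  0.01984011  0.085     ]
 [ 0.46837372 -0.04785568  0.085     ]] 53.48064429971267
plate near [[ 0.44576152 -0.09166427  0.004     ]]
(594, 1089, 3)
```

View pics/cc.png

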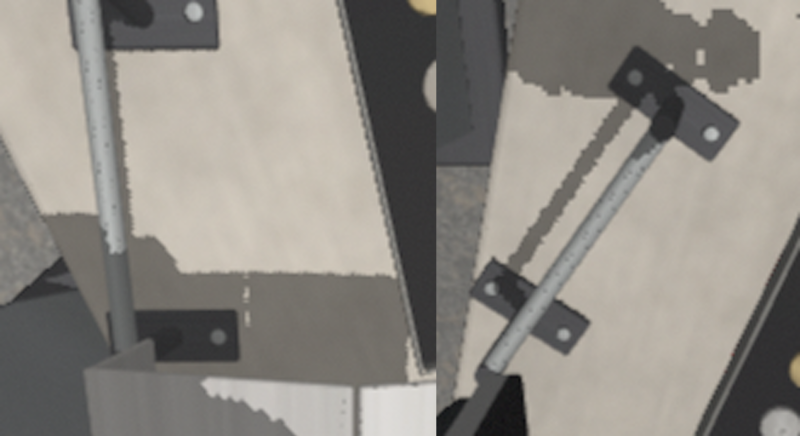

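Bar mid ≈ (0.4835,-0.0235), direction 53°. I'll move over it and lower.

Request:
carry_out --increments '[{"x": -0.002, "y": 0.02, "z": 0, "rx": 0, "ry": 0, "rz": 0, "gripper": -1}, {"x": -0.002, "y": 0.03, "z": 0, "rx": 0, "ry": 0, "rz": 0, "gripper": -1}, {"x": -0.002, "y": 0.03, "z": 0, "rx": 0, "ry": 0, "rz": 0, "gripper": -1}, {"x": -0.002, "y": 0.03, "z": 0, "rx": 0, "ry": 0, "rz": 0, "gripper": -1}, {"x": -0.002, "y": 0.025, "z": 0, "rx": 0, "ry": 0, "rz": 0, "gripper": -1}, {"x": -0.0017, "y": 0.015, "z": 0, "rx": 0, "ry": 0, "rz": 0.004, "gripper": -1}, {"x": 0, "y": 0, "z": -0.015, "rx": 0, "ry": 0, "rz": 0, "gripper": -1}, {"x": 0, "y": 0, "z": -0.02, "rx": 0, "ry": 0, "rz": 0, "gripper": -1}]'

```text
t: 6.45
tool_pos: [0.4879, -0.0217, 0.1939]
eef_rot: [0.892, 0.451, 0.001, 0.001]
contact_force: [0.8, -0.5, -4.1]
width: 0.129
grip_force: 59.3
```

Request:
carry_out --increments '[{"x": 0, "y": 0, "z": -0.025, "rx": 0, "ry": 0, "rz": 0, "gripper": -1}, {"x": 0, "y": 0, "z": -0.025, "rx": 0, "ry": 0, "rz": 0, "gripper": -1}, {"x": 0, "y": 0, "z": -0.02, "rx": 0, "ry": 0, "rz": 0, "gripper": -1}, {"x": 0, "y": 0, "z": 0, "rx": 0, "ry": 0, "rz": 0, "gripper": -1}, {"x": 0, "y": 0, "z": 0, "rx": 0, "ry": 0, "rz": 0, "gripper": -1}]'

```text
t: 6.87
tool_pos: [0.4866, -0.0224, 0.123]
eef_rot: [0.893, 0.45, -0.001, -0.001]
contact_force: [0.5, -1.0, -3.0]
width: 0.129
grip_force: 59.1
```

```bash
python3 - <<'E'
from h import *
st()
a,_,_=snap('wrist','w6'); b,_,_=snap('side','s6')
cv2.imwrite('pics/c6.png',np.hstack([a[:,:,::-1][:300,:400],cv2.resize(b[:,:,::-1][90:240,150:350],(400,300))]))
E
```

```text
t 6.87 tcp [ 0.4866 -0.0224  0.123 ] ytool yaw -36.53 z [-0.003  0.001 -1.   ] w 0.129 F [ 0.5 -1.  -3. ] g 59.1 q [-0.22  0.21 -0.33  1.03 -0.    1.99]
```

View pics/c6.png

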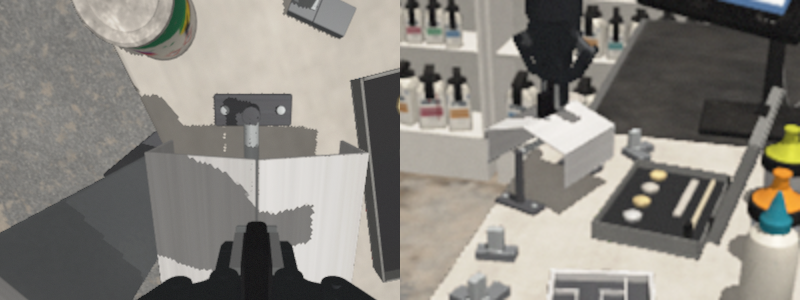

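The bar shows at (252,135) under the ridge (257,158), with the far post at (250,112). I'll measure the offset before the final lowering.

```bash
python3 - <<'E'
from h import *
s=monitor.observe();k,T=wT(s['tool_pos'],s['eef_rot'])
u=np.array([np.cos(np.radians(53.3)),np.sin(np.radians(53.3)),0]);n=np.array([u[1],-u[0],0])
t=s['tool_pos']
for nm,p,z in [('bar',(252,140),.085),('post',(250,113),.085),('plate',(252,110),.004),('ridgeend',(256.5,158),.119),('eaveL',(147,152),.095),('eaveR',(368,154),.095)]:
    d=ray(k,T,p,z)[0]-t; print(nm,'along',round(d@u,4),'across',round(d@n,4))
E
```

```text
bar along 0.0564 across -0.0028
post along 0.0735 across -0.004
plate along 0.0716 across -0.0038
ridgeend along 0.0516 across 0.0001
eaveL along 0.0501 across -0.069
eaveR along 0.0492 across 0.0708
```

Request:
carry_out --increments '[{"x": 0.002, "y": 0.007, "z": -0.01, "rx": 0, "ry": 0, "rz": 0, "gripper": -1}, {"x": 0, "y": 0, "z": -0.01, "rx": 0, "ry": 0, "rz": 0, "gripper": -1}, {"x": 0, "y": 0, "z": -0.006, "rx": 0, "ry": 0, "rz": 0, "gripper": -1}, {"x": 0, "y": 0, "z": -0.002, "rx": 0, "ry": 0, "rz": 0, "gripper": -1}, {"x": 0, "y": 0, "z": 0, "rx": 0, "ry": 0, "rz": 0, "gripper": -1}, {"x": 0, "y": 0, "z": 0, "rx": 0, "ry": 0, "rz": 0, "gripper": -1}]'

```text
t: 7.47
tool_pos: [0.4895, -0.015, 0.0966]
eef_rot: [0.893, 0.45, 0.0, 0.0]
contact_force: [0.0, -0.0, -2.7]
width: 0.128
grip_force: 59.1
```

```bash
python3 - <<'E'
from h import *
st()
E
```

```text
t 7.47 tcp [ 0.4895 -0.015   0.0966] ytool yaw -36.55 z [ 0. -0. -1.] w 0.128 F [ 0.  -0.  -2.7] g 59.1 q [-0.2   0.24 -0.37  0.96  0.    2.01]
```

Request:
carry_out --increments '[{"x": 0, "y": 0, "z": -0.002, "rx": 0, "ry": 0, "rz": 0, "gripper": -1}, {"x": 0, "y": 0, "z": 0, "rx": 0, "ry": 0, "rz": 0, "gripper": -1}, {"x": 0, "y": 0, "z": 0, "rx": 0, "ry": 0, "rz": 0, "gripper": -1}]'

```text
t: 7.72
tool_pos: [0.4895, -0.0151, 0.0946]
eef_rot: [0.893, 0.45, 0.0, 0.0]
contact_force: [0.1, -0.6, -3.0]
width: 0.131
grip_force: 59.4
```

Request:
carry_out --increments '[{"x": 0, "y": 0, "z": -0.0015, "rx": 0, "ry": 0, "rz": 0, "gripper": -1}, {"x": 0, "y": 0, "z": 0, "rx": 0, "ry": 0, "rz": 0, "gripper": -1}, {"x": 0, "y": 0, "z": 0, "rx": 0, "ry": 0, "rz": 0, "gripper": -1}]'

```text
t: 7.97
tool_pos: [0.4896, -0.0151, 0.0945]
eef_rot: [0.893, 0.45, 0.001, 0.001]
contact_force: [-5.2, -0.3, 16.7]
width: 0.131
grip_force: 62.1
```

Contact made. Easing off and releasing.

Request:
carry_out --increments '[{"x": 0, "y": 0, "z": 0.001, "rx": 0, "ry": 0, "rz": 0, "gripper": -1}, {"x": 0, "y": 0, "z": 0, "rx": 0, "ry": 0, "rz": 0, "gripper": -0.5}, {"x": 0, "y": 0, "z": 0, "rx": 0, "ry": 0, "rz": 0, "gripper": -0.2}, {"x": 0, "y": 0, "z": 0, "rx": 0, "ry": 0, "rz": 0, "gripper": 0.2}, {"x": 0, "y": 0, "z": 0.02, "rx": 0, "ry": 0, "rz": 0, "gripper": 0.5}, {"x": 0, "y": 0, "z": 0.035, "rx": 0, "ry": 0, "rz": 0, "gripper": 1}, {"x": 0, "y": 0, "z": 0.04, "rx": 0, "ry": 0, "rz": 0, "gripper": 1}, {"x": 0, "y": -0.02, "z": 0.04, "rx": 0, "ry": 0, "rz": 0, "gripper": 1}]'

```text
t: 8.63
tool_pos: [0.4888, -0.032, 0.2277]
eef_rot: [0.893, 0.451, -0.0, -0.001]
contact_force: [1.7, -0.6, -0.5]
width: 1.001
grip_force: 0.0
```

```bash
python3 - <<'E'
from h import *
st()
a,_,_=snap('wrist','w7'); b,_,_=snap('side','s7')
cv2.imwrite('pics/c7.png',np.hstack([a[:,:,::-1][:,:400],cv2.resize(b[:,:,::-1][80:280,150:350],(384,384))]))
E
```

```text
t 8.63 tcp [ 0.4888 -0.032   0.2277] ytool yaw -36.44 z [-0.001  0.001 -1.   ] w 1.001 F [ 1.7 -0.6 -0.5] g 0.0 q [-0.24  0.16 -0.12  1.29  0.    1.97]
```

View pics/c7.png

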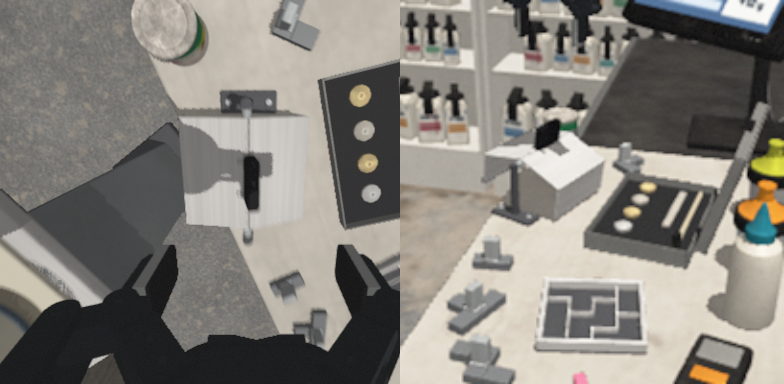

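The cover hangs centred between the posts, and the tray and tiles are in view. Moving to look at them.

Request:
carry_out --increments '[{"x": 0, "y": -0.033, "z": 0.013, "rx": 0, "ry": 0, "rz": 0.08, "gripper": 1}, {"x": 0, "y": -0.033, "z": 0.013, "rx": 0, "ry": 0, "rz": 0.08, "gripper": 1}, {"x": 0, "y": -0.033, "z": 0.013, "rx": 0, "ry": 0, "rz": 0.08, "gripper": 1}, {"x": 0, "y": -0.033, "z": 0.013, "rx": 0, "ry": 0, "rz": 0.08, "gripper": 1}, {"x": 0, "y": -0.033, "z": 0.013, "rx": 0, "ry": 0, "rz": 0.08, "gripper": 1}, {"x": 0, "y": -0.033, "z": 0.013, "rx": 0, "ry": 0, "rz": 0.08, "gripper": 1}, {"x": 0, "y": -0.033, "z": 0.013, "rx": 0, "ry": 0, "rz": 0.08, "gripper": 1}, {"x": 0, "y": -0.033, "z": 0.013, "rx": 0, "ry": 0, "rz": 0.08, "gripper": 1}]'

```text
t: 9.4
tool_pos: [0.489, -0.2993, 0.33]
eef_rot: [0.705, 0.709, -0.0, -0.0]
contact_force: [1.7, 1.0, -0.5]
width: 1.003
grip_force: 0.0
```

Request:
carry_out --increments '[{"x": 0, "y": 0, "z": 0, "rx": 0, "ry": 0, "rz": 0, "gripper": 1}, {"x": 0, "y": 0, "z": 0, "rx": 0, "ry": 0, "rz": 0, "gripper": 1}]'

```text
t: 9.57
tool_pos: [0.4893, -0.2995, 0.3291]
eef_rot: [0.707, 0.707, -0.0, -0.0]
contact_force: [0.2, 0.1, 0.1]
width: 0.997
grip_force: 0.0
```

```bash
cat >> h.py <<'E'
from scipy.optimize import minimize
B=lambda x0,x1,y0,y1:(x0,x1,y0,y1)
TILES={'tile_t':[B(-39,39,-7,15),B(-11,11,-35,-7)],'tile_short':[B(-25,25,-11,11)],'tile_bar':[B(-39,39,-11,11)],
 'tile_s':[B(-11,11,-25,25),B(11,39,-25,-3),B(-39,-11,3,25)],'tile_l':[B(-33,17,-11,11),B(-5,17,11,39)]}
def sil(name,p,k,T):
    x,y,a=p;c,s=np.cos(a),np.sin(a);m=np.zeros((384*2,512*2),np.uint8)
    for (x0,x1,y0,y1),z0,z1 in [(b,0,12) for b in TILES[name]]+[((-10,10,-6,6),12,42)]:
        P=np.array([[i,j,l] for i in(x0,x1) for j in(y0,y1) for l in(z0,z1)])/1000.
        Q=np.c_[x+c*P[:,0]-s*P[:,1],y+s*P[:,0]+c*P[:,1],P[:,2]]
        h=cv2.convexHull((proj(k,T,Q)*2).astype(np.float32)).astype(np.int32)
        cv2.fillConvexPoly(m,h,1)
    return m.astype(bool)
def fit(name,reg,k,T,yaws=None,xy=None):
    r2=cv2.resize(reg.astype(np.uint8),(1024,768),interpolation=cv2.INTER_NEAREST).astype(bool)
    v,u=np.nonzero(reg); c0=ray(k,T,(u.mean(),v.mean()),.012)[0,:2] if xy is None else xy
    f=lambda p:1-(lambda m:(m&r2).sum()/max(1,(m|r2).sum()))(sil(name,p,k,T))
    best=[]
    for a in (np.arange(0,2*np.pi,np.pi/6) if yaws is None else yaws):
        for sc in (.015,.004):
            o=minimize(f,[*c0,a] if sc==.015 else o.x,method='Nelder-Mead',options=dict(initial_simplex=np.array([[*c0,a],[c0[0]+.015,c0[1],a],[c0[0],c0[1]+.015,a],[c0[0],c0[1],a+.3]]) if sc==.015 else o.x+np.array([[0,0,0],[.004,0,0],[0,.004,0],[0,0,.1]]),maxiter=80))
        best.append((o.fun,*o.x))
    return min(best)
LAY=['TTTD','ITSD','ISSL','ISLL']
def traymap():
    # 1 mm/px image of the tray, row 0 = +y; 1 = rib/rim, 0 = recess floor
    m=np.ones((122,122),np.float32)
    g=lambda r,c:LAY[r][c]
    for r in range(4):
        for c in range(4):
            x0=5+28*c;y0=5+28*r
            m[y0+2:y0+26,x0+2:x0+26]=0
            if c<3 and g(r,c)==g(r,c+1): m[y0+2:y0+26,x0+26:x0+30]=0
            if r<3 and g(r,c)==g(r+1,c): m[y0+26:y0+30,x0+2:x0+26]=0
    return m
def trayscore(g,k,T,p):
    yy,xx=np.mgrid[0:122,0:122];m=traymap();x=(xx-60.5)/1000;y=(60.5-yy)/1000;c,s=np.cos(p[2]),np.sin(p[2])
    w=np.zeros_like(m);tot=0
    z=np.where(m>0,.010,.004);b=(xx<4)|(xx>117)|(yy<4)|(yy>117);z[b]=.016
    P=np.stack([p[0]+c*x-s*y,p[1]+s*x+c*y,z],-1).reshape(-1,3)
    uv=proj(k,T,P).astype(np.float32).reshape(122,122,2)
    v=cv2.remap(g,uv[...,0],uv[...,1],cv2.INTER_LINEAR)
    return np.corrcoef(v.ravel(),m.ravel())[0,1]
E
python3 - <<'E'
from h import *
st()
im,k,T=snap('wrist','w8')
g=cv2.cvtColor(im,cv2.COLOR_RGB2GRAY).astype(np.float32)
b=[]
for q in range(4):
    o=minimize(lambda p:-trayscore(g,k,T,p),[.54,-.325,-.045+q*np.pi/2],method='Nelder-Mead',options=dict(initial_simplex=np.array([.54,-.325,-.045+q*np.pi/2])+np.array([[0,0,0],[.008,0,0],[0,.008,0],[0,0,.06]])))
    print(q,round(-o.fun,3),np.round(o.x,4))
for n in ['tile_t','tile_short','tile_s']:
    for d in cams.trace(n,'wrist')[:5]:
        if d['confidence']<.3: continue
        reg=np.array(d['region']); col=im[reg].mean(0)
        print(n,round(d['confidence'],2),np.round(d['rect']),reg.sum(),np.round(col))
        if max(col)-min(col)>40 or d['rect'][0]>230: continue
        for m in TILES:
            r=fit(m,reg,k,T,yaws=np.arange(0,2*np.pi,np.pi/4)); print('   ',m,np.round(r,4))
E
```

```text
t 9.57 tcp [ 0.4893 -0.2995  0.3291] ytool yaw -0.06 z [-0.001  0.001 -1.   ] w 0.997 F [0.2 0.1 0.1] g 0.0 q [-0.7   0.3   0.32  1.6   0.    0.88]
0 0.883 [ 0.5367 -0.332  -0.0842]
1 0.766 [ 0.5367 -0.3319  1.4865]
2 0.723 [ 0.5367 -0.3322  3.0556]
3 0.769 [ 0.5367 -0.332   4.6272]
tile_t 0.73 [216. 209.  41.  39.] 726 [101. 102. 102.]
    tile_t [ 0.3273  0.4161 -0.4108  2.3126]
    tile_short [ 0.4404  0.4176 -0.4134  2.094 ]
    tile_bar [ 0.2655  0.4173 -0.4138 -0.8702]
    tile_s [ 0.0932  0.416  -0.414  -0.3172]
    tile_l [ 0.2838  0.4186 -0.4072  1.2607]
tile_t 0.72 [206. 160.  38.  42.] 859 [109. 109. 109.]
    tile_t [ 0.0538  0.401  -0.3189  4.0841]
    tile_short [ 0.4858  0.3946 -0.3109 -0.4814]
    tile_bar [ 0.3092  0.4038 -0.3212  0.9456]
    tile_s [ 0.359   0.4041 -0.3156  1.4483]
    tile_l [ 0.2494  0.3989 -0.318   5.6445]
tile_t 0.59 [284. 169.  78.  74.] 5262 [102. 101. 101.]
tile_short 0.92 [208.  94.  32.  17.] 472 [71. 72. 71.]
    tile_t [ 0.5495  0.4075 -0.2175  6.1166]
    tile_short [ 0.0566  0.4142 -0.2149  2.9757]
    tile_bar [ 0.378   0.4259 -0.2168 -0.1781]
    tile_s [ 0.5622  0.4149 -0.2139  0.9568]
    tile_l [ 0.3855  0.4274 -0.2223  1.4363]
tile_short 0.81 [271. 246.  16.  29.] 342 [159.  99. 113.]
tile_short 0.78 [203. 255.  29.  22.] 357 [151. 128.  43.]
tile_s 0.73 [216. 209.  41.  39.] 726 [101. 102. 102.]
    tile_t [ 0.3273  0.4161 -0.4108  2.3126]
    tile_short [ 0.4404  0.4176 -0.4134  2.094 ]
    tile_bar [ 0.2655  0.4173 -0.4138 -0.8702]
    tile_s [ 0.0932  0.416  -0.414  -0.3172]
    tile_l [ 0.2838  0.4186 -0.4072  1.2607]
tile_s 0.72 [206. 160.  38.  42.] 859 [109. 109. 109.]
    tile_t [ 0.0538  0.401  -0.3189  4.0841]
    tile_short [ 0.4858  0.3946 -0.3109 -0.4814]
    tile_bar [ 0.3092  0.4038 -0.3212  0.9456]
    tile_s [ 0.359   0.4041 -0.3156  1.4483]
    tile_l [ 0.2494  0.3989 -0.318   5.6445]
tile_s 0.59 [284. 169.  78.  74.] 5262 [102. 101. 101.]
```

The tray is at (0.5367,-0.332), yaw -4.8°, in the upright layout. The T, S and short tiles are fitted; the bar tile is absent. Hovering over the T.

Request:
carry_out --increments '[{"x": -0.0125, "y": -0.003, "z": -0.03, "rx": 0, "ry": 0, "rz": -0.09, "gripper": 1}, {"x": -0.0125, "y": -0.003, "z": -0.03, "rx": 0, "ry": 0, "rz": -0.09, "gripper": 1}, {"x": -0.0125, "y": -0.003, "z": -0.03, "rx": 0, "ry": 0, "rz": -0.09, "gripper": 1}, {"x": -0.0125, "y": -0.003, "z": -0.03, "rx": 0, "ry": 0, "rz": -0.09, "gripper": 1}, {"x": -0.0125, "y": -0.003, "z": -0.03, "rx": 0, "ry": 0, "rz": -0.09, "gripper": 1}, {"x": -0.0125, "y": -0.003, "z": -0.03, "rx": 0, "ry": 0, "rz": -0.09, "gripper": 0.2}, {"x": -0.0125, "y": -0.002, "z": -0.028, "rx": 0, "ry": 0, "rz": -0.09, "gripper": 0.2}, {"x": 0, "y": 0, "z": 0, "rx": 0, "ry": 0, "rz": 0, "gripper": 0.2}]'

```text
t: 10.43
tool_pos: [0.3983, -0.3143, 0.1174]
eef_rot: [0.892, 0.452, -0.001, -0.004]
contact_force: [0.5, 0.7, 0.6]
width: 0.612
grip_force: 0.0
```

```bash
cat >> h.py <<'E'
def look(name,xy,yaw,pic=None):
    s=st();im,k,T=snap('wrist',pic);out=None
    for d in cams.trace(name,'wrist'):
        reg=np.array(d['region']);col=im[reg].mean(0);v,u=np.nonzero(reg);c=ray(k,T,(u.mean(),v.mean()),.012)[0,:2]
        if max(col)-min(col)>40 or np.hypot(*(c-xy))>.06 or d['confidence']<.2: continue
        r=fit(name,reg,k,T,yaws=[yaw,yaw+.3,yaw-.3]);print(name,round(d['confidence'],2),np.round(r,4),'yaw',round(np.degrees(r[3]),1))
        if out is None or r[0]<out[0]: out=r
    if out is not None:
        e=R.from_quat(s['eef_rot']).as_matrix();d=np.array([out[1],out[2],0])-np.array(s['tool_pos'])
        a=np.degrees(out[3])+90-np.degrees(np.arctan2(e[1,1],e[0,1]));a=(a+90)%180-90
        print('to tile dx,dy',np.round(d[:2],4),'turn deg',round(a,2),'rad',round(np.radians(a),4),'in tool x,y',np.round((e.T@d)[:2],4))
    return out
SEAT={'tile_t':(-14,38,0),'tile_short':(42,28,90),'tile_bar':(-42,-14,90),'tile_s':(0,-14,90),'tile_l':(36,-42,0)}
def seat(name,tr):
    x,y,a=SEAT[name];c,s=np.cos(tr[2]),np.sin(tr[2]);return tr[0]+(c*x-s*y)/1000,tr[1]+(s*x+c*y)/1000,np.degrees(tr[2])+a
def looktray(p0):
    im,k,T=snap('wrist');g=cv2.cvtColor(im,cv2.COLOR_RGB2GRAY).astype(np.float32);p0=np.array(p0)
    o=minimize(lambda p:-trayscore(g,k,T,p),p0,method='Nelder-Mead',options=dict(initial_simplex=p0+np.array([[0,0,0],[.006,0,0],[0,.006,0],[0,0,.04]])))
    print('tray',round(-o.fun,3),np.round(o.x,4));return o.x
E
python3 -c "
from h import *
look('tile_t',(.401,-.319),4.084)"
```

```text
t 10.43 tcp [ 0.3983 -0.3143  0.1174] ytool yaw -36.23 z [-0.006  0.006 -1.   ] w 0.612 F [0.5 0.7 0.6] g 0.0 q [-0.83  0.25 -0.29  1.04 -0.    1.37]
tile_t 0.96 [ 0.0223  0.3995 -0.3185  4.0805] yaw 233.8
to tile dx,dy [ 0.0011 -0.0042] turn deg 0.02 rad 0.0004 in tool x,y [-0.0029  0.0044]
```

Request:
carry_out --increments '[{"x": -0.002, "y": 0.001, "z": -0.015, "rx": 0, "ry": 0, "rz": 0, "gripper": 0.2}, {"x": 0, "y": 0, "z": 0, "rx": 0, "ry": 0, "rz": 0, "gripper": 0.2}, {"x": 0, "y": 0, "z": 0, "rx": 0, "ry": 0, "rz": 0, "gripper": 0.2}, {"x": 0, "y": 0, "z": 0, "rx": 0, "ry": 0, "rz": 0, "gripper": 0.2}]'

```text
t: 10.87
tool_pos: [0.4009, -0.317, 0.1086]
eef_rot: [0.891, 0.455, 0.0, 0.001]
contact_force: [0.7, -0.7, -0.1]
width: 0.598
grip_force: 0.0
```

```bash
python3 -c "
from h import *
look('tile_t',(.401,-.319),4.084)"
```

```text
t 10.87 tcp [ 0.4009 -0.317   0.1086] ytool yaw -35.88 z [ 0.002 -0.002 -1.   ] w 0.598 F [ 0.7 -0.7 -0.1] g 0.0 q [-0.83  0.26 -0.3   1.01  0.    1.36]
tile_t 0.87 [ 0.0407  0.3994 -0.3189  4.0815] yaw 233.9
to tile dx,dy [-0.0015 -0.0019] turn deg -0.27 rad -0.0047 in tool x,y [-0.0024 -0.0003]
```

Request:
carry_out --increments '[{"x": -0.0015, "y": -0.002, "z": -0.03, "rx": 0, "ry": 0, "rz": 0, "gripper": 0.2}, {"x": 0, "y": 0, "z": -0.03, "rx": 0, "ry": 0, "rz": 0, "gripper": 0.2}, {"x": 0, "y": 0, "z": -0.02, "rx": 0, "ry": 0, "rz": 0, "gripper": 0.2}, {"x": 0, "y": 0, "z": -0.011, "rx": 0, "ry": 0, "rz": 0, "gripper": 0.2}, {"x": 0, "y": 0, "z": 0, "rx": 0, "ry": 0, "rz": 0, "gripper": 0}, {"x": 0, "y": 0, "z": 0, "rx": 0, "ry": 0, "rz": 0, "gripper": -1}, {"x": 0, "y": 0, "z": 0, "rx": 0, "ry": 0, "rz": 0, "gripper": -1}, {"x": 0, "y": 0, "z": 0, "rx": 0, "ry": 0, "rz": 0, "gripper": -1}]' --grip_force 40

```text
t: 11.63
tool_pos: [0.399, -0.3193, 0.0174]
eef_rot: [0.891, 0.454, 0.0, 0.001]
contact_force: [0.5, -0.3, 0.1]
width: 0.132
grip_force: 39.2
```

Request:
carry_out --increments '[{"x": 0, "y": 0, "z": 0, "rx": 0, "ry": 0, "rz": 0, "gripper": -1}, {"x": 0, "y": 0, "z": 0, "rx": 0, "ry": 0, "rz": 0, "gripper": -1}]'

```text
t: 11.8
tool_pos: [0.399, -0.3194, 0.0174]
eef_rot: [0.891, 0.454, 0.0, 0.001]
contact_force: [0.0, 0.2, 7.1]
width: 0.133
grip_force: 40.1
```

Request:
carry_out --increments '[{"x": 0, "y": 0, "z": 0.02, "rx": 0, "ry": 0, "rz": 0, "gripper": -1}, {"x": 0, "y": 0, "z": 0.03, "rx": 0, "ry": 0, "rz": 0, "gripper": -1}, {"x": 0, "y": 0, "z": 0.03, "rx": 0, "ry": 0, "rz": 0, "gripper": -1}, {"x": 0, "y": 0, "z": 0, "rx": 0, "ry": 0, "rz": 0, "gripper": -1}, {"x": 0, "y": 0, "z": 0, "rx": 0, "ry": 0, "rz": 0, "gripper": -1}]'

```text
t: 12.22
tool_pos: [0.399, -0.3194, 0.0979]
eef_rot: [0.891, 0.454, 0.001, 0.002]
contact_force: [0.4, 0.0, -1.4]
width: 0.131
grip_force: 39.2
```

```bash
python3 -c "
from h import *
s=st()
print(seat('tile_t',(.5367,-.332,-.0842)))
im,k,T=snap('wrist','hold')
d=cams.trace('tile_t','wrist')
for q in d[:3]: print(q['confidence'],q['rect'])
"
```

```text
t 12.22 tcp [ 0.399  -0.3194  0.0979] ytool yaw -35.98 z [ 0.003 -0.003 -1.   ] w 0.131 F [ 0.4  0.  -1.4] g 39.2 q [-0.84  0.27 -0.32  0.98  0.    1.36]
(np.float64(0.5259454188381095), np.float64(-0.29295721598000074), np.float64(-4.824304635001531))
0.93 [330.0, 257.4, 79.4, 48.7]
0.83 [242.2, 232.9, 85.6, 120.9]
```

T is held. I'll turn it 121° while moving to a spot beyond the tray, from where the wrist camera can see the tray.

Request:
carry_out --increments '[{"x": 0.0, "y": 0, "z": 0.02, "rx": 0, "ry": 0, "rz": 0.12, "gripper": -1}, {"x": 0.01, "y": 0, "z": 0.02, "rx": 0, "ry": 0, "rz": 0.12, "gripper": -1}, {"x": 0.012, "y": 0.002, "z": 0.012, "rx": 0, "ry": 0, "rz": 0.12, "gripper": -1}, {"x": 0.012, "y": 0.002, "z": 0, "rx": 0, "ry": 0, "rz": 0.12, "gripper": -1}, {"x": 0.012, "y": 0.002, "z": 0, "rx": 0, "ry": 0, "rz": 0.12, "gripper": -1}, {"x": 0.012, "y": 0.002, "z": 0, "rx": 0, "ry": 0, "rz": 0.12, "gripper": -1}, {"x": 0.012, "y": 0.002, "z": 0, "rx": 0, "ry": 0, "rz": 0.12, "gripper": -1}, {"x": 0.012, "y": 0.002, "z": 0, "rx": 0, "ry": 0, "rz": 0.12, "gripper": -1}]'

```text
t: 12.98
tool_pos: [0.4804, -0.3061, 0.1464]
eef_rot: [0.578, 0.816, 0.0, -0.001]
contact_force: [-0.2, -1.5, -1.6]
width: 0.131
grip_force: 39.2
```

Request:
carry_out --increments '[{"x": 0.012, "y": 0.002, "z": 0, "rx": 0, "ry": 0, "rz": 0.12, "gripper": -1}, {"x": 0.012, "y": 0.002, "z": 0, "rx": 0, "ry": 0, "rz": 0.12, "gripper": -1}, {"x": 0.012, "y": 0.002, "z": 0, "rx": 0, "ry": 0, "rz": 0.12, "gripper": -1}, {"x": 0.014, "y": 0.002, "z": 0, "rx": 0, "ry": 0, "rz": 0.12, "gripper": -1}, {"x": 0.014, "y": 0.002, "z": 0, "rx": 0, "ry": 0, "rz": 0.12, "gripper": -1}, {"x": 0.014, "y": 0.002, "z": 0, "rx": 0, "ry": 0, "rz": 0.12, "gripper": -1}, {"x": 0.014, "y": 0.001, "z": 0, "rx": 0, "ry": 0, "rz": 0.12, "gripper": -1}, {"x": 0.014, "y": 0, "z": 0, "rx": 0, "ry": 0, "rz": 0.12, "gripper": -1}]'

```text
t: 13.65
tool_pos: [0.5865, -0.293, 0.1462]
eef_rot: [0.136, 0.991, 0.001, -0.001]
contact_force: [0.8, -0.2, 0.2]
width: 0.135
grip_force: 39.2
```

Request:
carry_out --increments '[{"x": 0.008, "y": 0, "z": 0, "rx": 0, "ry": 0, "rz": 0.12, "gripper": -1}, {"x": 0, "y": 0, "z": 0, "rx": 0, "ry": 0, "rz": 0.074, "gripper": -1}, {"x": 0, "y": 0, "z": 0, "rx": 0, "ry": 0, "rz": 0, "gripper": -1}, {"x": 0, "y": 0, "z": 0, "rx": 0, "ry": 0, "rz": 0, "gripper": -1}, {"x": 0, "y": 0, "z": 0, "rx": 0, "ry": 0, "rz": 0, "gripper": -1}]'

```text
t: 14.07
tool_pos: [0.5938, -0.2935, 0.1472]
eef_rot: [0.044, 0.999, 0.0, -0.001]
contact_force: [0.5, 0.3, -0.8]
width: 0.129
grip_force: 39.2
```

```bash
python3 - <<'E'
from h import *
s=st()
tr=looktray((.5367,-.332,-.0842)); sx=seat('tile_t',tr); print(np.round(sx,4))
im,k,T=snap('wrist','hold2')
# held tile: outline fit with tile shifted up by tcp z
k2,T2=k,T.copy();T2[2,3]-=s['tool_pos'][2]-.0174
for d in cams.trace('tile_t','wrist')[:2]:
    reg=np.array(d['region']); print(d['rect'],d['confidence'],fit('tile_t',reg,k2,T2,yaws=[-.084]))
E
```

```text
t 14.07 tcp [ 0.5938 -0.2935  0.1472] ytool yaw 84.98 z [-0.001  0.001 -1.   ] w 0.129 F [ 0.5  0.3 -0.8] g 39.2 q [-0.59  0.48  0.15  1.24 -0.   -0.5 ]
tray 0.745 [ 0.5365 -0.3315 -0.085 ]
[ 0.5257 -0.2925 -4.8683]
[101.2, 20.4, 62.7, 40.9] 0.95 (np.float64(0.3898108022407779), np.float64(0.44322937981905525), np.float64(-0.35427991633905065), np.float64(1.3741148132394816))
[243.8, 233.5, 86.8, 118.8] 0.71 (np.float64(0.2296600234466588), np.float64(0.5949259075307882), np.float64(-0.29243536723040364), np.float64(-0.09384072314840769))
```

The tray re-measured within 0.5 mm. Going over the T seat.

Request:
carry_out --increments '[{"x": -0.02, "y": 0.001, "z": 0, "rx": 0, "ry": 0, "rz": 0.003, "gripper": -1}, {"x": -0.025, "y": 0, "z": -0.02, "rx": 0, "ry": 0, "rz": 0, "gripper": -1}, {"x": -0.018, "y": 0, "z": -0.03, "rx": 0, "ry": 0, "rz": 0, "gripper": -1}, {"x": -0.005, "y": 0, "z": -0.03, "rx": 0, "ry": 0, "rz": 0, "gripper": -1}, {"x": 0, "y": 0, "z": -0.027, "rx": 0, "ry": 0, "rz": 0, "gripper": -1}, {"x": 0, "y": 0, "z": 0, "rx": 0, "ry": 0, "rz": 0, "gripper": -1}, {"x": 0, "y": 0, "z": 0, "rx": 0, "ry": 0, "rz": 0, "gripper": -1}, {"x": 0, "y": 0, "z": 0, "rx": 0, "ry": 0, "rz": 0, "gripper": -1}]'

```text
t: 14.88
tool_pos: [0.5272, -0.2932, 0.0426]
eef_rot: [0.041, 0.999, -0.001, 0.001]
contact_force: [-0.4, 0.3, 0.3]
width: 0.134
grip_force: 39.2
```

Request:
carry_out --increments '[{"x": -0.0015, "y": 0.0005, "z": -0.006, "rx": 0, "ry": 0, "rz": 0, "gripper": -1}, {"x": 0, "y": 0, "z": -0.005, "rx": 0, "ry": 0, "rz": 0, "gripper": -1}, {"x": 0, "y": 0, "z": -0.004, "rx": 0, "ry": 0, "rz": 0, "gripper": -1}, {"x": 0, "y": 0, "z": 0, "rx": 0, "ry": 0, "rz": 0, "gripper": -1}, {"x": 0, "y": 0, "z": 0, "rx": 0, "ry": 0, "rz": 0, "gripper": -1}]'

```text
t: 15.3
tool_pos: [0.5248, -0.292, 0.026]
eef_rot: [0.041, 0.999, 0.0, -0.0]
contact_force: [-0.1, 0.9, -0.9]
width: 0.13
grip_force: 39.2
```

Request:
carry_out --increments '[{"x": 0, "y": 0, "z": -0.003, "rx": 0, "ry": 0, "rz": 0, "gripper": -1}, {"x": 0, "y": 0, "z": -0.002, "rx": 0, "ry": 0, "rz": 0, "gripper": -1}, {"x": 0, "y": 0, "z": 0, "rx": 0, "ry": 0, "rz": 0, "gripper": -1}, {"x": 0, "y": 0, "z": 0, "rx": 0, "ry": 0, "rz": 0, "gripper": -1}]'

```text
t: 15.63
tool_pos: [0.525, -0.2923, 0.0214]
eef_rot: [0.041, 0.999, -0.0, 0.0]
contact_force: [-0.5, 0.6, 3.2]
width: 0.132
grip_force: 39.9
```

T dropped to its seat height (z 0.0214). Releasing, then over to the S.

Request:
carry_out --increments '[{"x": 0, "y": 0, "z": 0, "rx": 0, "ry": 0, "rz": 0, "gripper": -0.4}, {"x": 0, "y": 0, "z": 0, "rx": 0, "ry": 0, "rz": 0, "gripper": -0.2}, {"x": 0, "y": 0, "z": 0.015, "rx": 0, "ry": 0, "rz": 0, "gripper": -0.1}, {"x": 0, "y": 0, "z": 0.035, "rx": 0, "ry": 0, "rz": 0, "gripper": 0.2}, {"x": -0.02, "y": -0.022, "z": 0.04, "rx": 0, "ry": 0, "rz": -0.05, "gripper": 0.2}, {"x": -0.03, "y": -0.034, "z": 0, "rx": 0, "ry": 0, "rz": -0.07, "gripper": 0.2}, {"x": -0.03, "y": -0.034, "z": 0, "rx": 0, "ry": 0, "rz": -0.07, "gripper": 0.2}, {"x": -0.029, "y": -0.032, "z": 0, "rx": 0, "ry": 0, "rz": -0.044, "gripper": 0.2}]'

```text
t: 16.3
tool_pos: [0.4243, -0.4049, 0.1052]
eef_rot: [0.158, 0.987, -0.001, 0.001]
contact_force: [1.0, -1.4, -0.2]
width: 0.6
grip_force: 0.0
```

Request:
carry_out --increments '[{"x": 0, "y": 0, "z": 0, "rx": 0, "ry": 0, "rz": 0, "gripper": 0.2}, {"x": 0, "y": 0, "z": 0, "rx": 0, "ry": 0, "rz": 0, "gripper": 0.2}, {"x": 0, "y": 0, "z": 0, "rx": 0, "ry": 0, "rz": 0, "gripper": 0.2}]'

```text
t: 16.55
tool_pos: [0.4248, -0.4039, 0.1043]
eef_rot: [0.158, 0.988, 0.0, -0.0]
contact_force: [1.4, 0.2, 0.3]
width: 0.601
grip_force: 0.0
```

```bash
python3 -c "
from h import *
look('tile_s',(.416,-.414),-.317)"
```

```text
t 16.55 tcp [ 0.4248 -0.4039  0.1043] ytool yaw 71.87 z [-0.     0.001 -1.   ] w 0.601 F [1.4 0.2 0.3] g 0.0 q [-0.9   0.38 -0.13  1.06  0.   -0.59]
tile_s 0.68 [ 0.0279  0.4156 -0.4115 -0.3323] yaw -19.0
to tile dx,dy [-0.0092 -0.0076] turn deg -0.91 rad -0.0159 in tool x,y [ 0.0063 -0.0101]
```

Request:
carry_out --increments '[{"x": -0.009, "y": -0.0075, "z": -0.02, "rx": 0, "ry": 0, "rz": -0.016, "gripper": 0.2}, {"x": 0, "y": 0, "z": -0.03, "rx": 0, "ry": 0, "rz": 0, "gripper": 0.2}, {"x": 0, "y": 0, "z": -0.025, "rx": 0, "ry": 0, "rz": 0, "gripper": 0.2}, {"x": 0, "y": 0, "z": -0.012, "rx": 0, "ry": 0, "rz": 0, "gripper": 0.2}, {"x": 0, "y": 0, "z": 0, "rx": 0, "ry": 0, "rz": 0, "gripper": 0}, {"x": 0, "y": 0, "z": 0, "rx": 0, "ry": 0, "rz": 0, "gripper": -1}, {"x": 0, "y": 0, "z": 0, "rx": 0, "ry": 0, "rz": 0, "gripper": -1}, {"x": 0, "y": 0, "z": 0, "rx": 0, "ry": 0, "rz": 0, "gripper": -1}]'

```text
t: 17.32
tool_pos: [0.417, -0.4117, 0.019]
eef_rot: [0.165, 0.986, -0.001, 0.001]
contact_force: [0.7, -0.2, -1.2]
width: 0.129
grip_force: 39.1
```

Request:
carry_out --increments '[{"x": 0, "y": 0, "z": 0, "rx": 0, "ry": 0, "rz": 0, "gripper": -1}, {"x": 0, "y": 0, "z": 0, "rx": 0, "ry": 0, "rz": 0, "gripper": -1}]'

```text
t: 17.48
tool_pos: [0.4168, -0.4118, 0.0188]
eef_rot: [0.165, 0.986, -0.001, 0.001]
contact_force: [1.6, 1.6, 7.5]
width: 0.134
grip_force: 40.2
```

```bash
python3 -c "
from h import *
s=st()
print(np.round(seat('tile_s',(.5366,-.3317,-.0846)),4))"
```

```text
t 17.48 tcp [ 0.4168 -0.4118  0.0188] ytool yaw 71.01 z [ 0.002 -0.002 -1.   ] w 0.134 F [1.6 1.6 7.5] g 40.2 q [-0.92  0.46 -0.25  0.86  0.   -0.59]
[ 0.5354 -0.3456 85.1528]
```

Request:
carry_out --increments '[{"x": 0, "y": 0, "z": 0.025, "rx": 0, "ry": 0, "rz": 0, "gripper": -1}, {"x": 0, "y": 0, "z": 0.035, "rx": 0, "ry": 0, "rz": -0.08, "gripper": -1}, {"x": 0.01, "y": 0.006, "z": 0.02, "rx": 0, "ry": 0, "rz": -0.12, "gripper": -1}, {"x": 0.013, "y": 0.007, "z": 0, "rx": 0, "ry": 0, "rz": -0.12, "gripper": -1}, {"x": 0.013, "y": 0.007, "z": 0, "rx": 0, "ry": 0, "rz": -0.12, "gripper": -1}, {"x": 0.013, "y": 0.007, "z": 0, "rx": 0, "ry": 0, "rz": -0.12, "gripper": -1}, {"x": 0.013, "y": 0.007, "z": 0, "rx": 0, "ry": 0, "rz": -0.12, "gripper": -1}, {"x": 0.013, "y": 0.007, "z": 0, "rx": 0, "ry": 0, "rz": -0.12, "gripper": -1}]'

```text
t: 18.15
tool_pos: [0.4915, -0.3701, 0.098]
eef_rot: [0.539, 0.842, -0.0, 0.0]
contact_force: [-0.1, 0.7, -0.3]
width: 0.129
grip_force: 39.1
```

Request:
carry_out --increments '[{"x": 0.013, "y": 0.007, "z": 0, "rx": 0, "ry": 0, "rz": -0.12, "gripper": -1}, {"x": 0.013, "y": 0.007, "z": 0, "rx": 0, "ry": 0, "rz": -0.12, "gripper": -1}, {"x": 0.012, "y": 0.007, "z": 0, "rx": 0, "ry": 0, "rz": -0.12, "gripper": -1}, {"x": 0.0055, "y": 0.003, "z": 0, "rx": 0, "ry": 0, "rz": -0.12, "gripper": -1}, {"x": 0, "y": 0, "z": 0, "rx": 0, "ry": 0, "rz": -0.044, "gripper": -1}, {"x": 0, "y": 0, "z": -0.025, "rx": 0, "ry": 0, "rz": 0, "gripper": -1}, {"x": 0, "y": 0, "z": -0.02, "rx": 0, "ry": 0, "rz": 0, "gripper": -1}, {"x": 0, "y": 0, "z": 0, "rx": 0, "ry": 0, "rz": 0, "gripper": -1}]'

```text
t: 18.82
tool_pos: [0.5329, -0.3451, 0.0491]
eef_rot: [0.737, 0.676, -0.0, -0.003]
contact_force: [-1.0, 0.7, -1.1]
width: 0.13
grip_force: 39.1
```

Request:
carry_out --increments '[{"x": 0, "y": 0, "z": 0, "rx": 0, "ry": 0, "rz": 0, "gripper": -1}, {"x": 0, "y": 0, "z": 0, "rx": 0, "ry": 0, "rz": 0, "gripper": -1}]'

```text
t: 18.98
tool_pos: [0.5348, -0.3468, 0.0537]
eef_rot: [0.737, 0.676, 0.0, 0.001]
contact_force: [0.1, 0.1, 0.0]
width: 0.129
grip_force: 39.1
```

```bash
python3 -c "
from h import *
s=st()"
```

```text
t 18.98 tcp [ 0.5348 -0.3468  0.0537] ytool yaw -4.88 z [ 0.001 -0.001 -1.   ] w 0.129 F [0.1 0.1 0. ] g 39.1 q [-0.71  0.5  -0.07  1.   -0.    0.95]
```

Aligned to within 0.5 mm. Lowering 31 mm.

Request:
carry_out --increments '[{"x": 0.0005, "y": 0, "z": -0.012, "rx": 0, "ry": 0, "rz": 0, "gripper": -1}, {"x": 0, "y": 0, "z": -0.006, "rx": 0, "ry": 0, "rz": 0, "gripper": -1}, {"x": 0, "y": 0, "z": -0.004, "rx": 0, "ry": 0, "rz": 0, "gripper": -1}, {"x": 0, "y": 0, "z": -0.003, "rx": 0, "ry": 0, "rz": 0, "gripper": -1}, {"x": 0, "y": 0, "z": 0, "rx": 0, "ry": 0, "rz": 0, "gripper": -1}, {"x": 0, "y": 0, "z": 0, "rx": 0, "ry": 0, "rz": 0, "gripper": -1}]'

```text
t: 19.48
tool_pos: [0.5352, -0.3467, 0.0286]
eef_rot: [0.737, 0.676, 0.0, 0.001]
contact_force: [-1.7, 0.2, 4.7]
width: 0.129
grip_force: 39.9
```

Request:
carry_out --increments '[{"x": 0, "y": 0, "z": -0.003, "rx": 0, "ry": 0, "rz": 0, "gripper": -1}, {"x": 0, "y": 0, "z": -0.003, "rx": 0, "ry": 0, "rz": 0, "gripper": -1}, {"x": 0, "y": 0, "z": 0, "rx": 0, "ry": 0, "rz": 0, "gripper": -1}, {"x": 0, "y": 0, "z": 0, "rx": 0, "ry": 0, "rz": 0, "gripper": -1}]'

```text
t: 19.82
tool_pos: [0.5359, -0.3473, 0.0227]
eef_rot: [0.737, 0.676, 0.0, 0.002]
contact_force: [1.8, -1.8, 5.6]
width: 0.127
grip_force: 40.4
```

S is seated. Releasing and moving to the short tile.

Request:
carry_out --increments '[{"x": 0, "y": 0, "z": 0, "rx": 0, "ry": 0, "rz": 0, "gripper": -0.4}, {"x": 0, "y": 0, "z": 0, "rx": 0, "ry": 0, "rz": 0, "gripper": -0.2}, {"x": 0, "y": 0, "z": 0.015, "rx": 0, "ry": 0, "rz": 0, "gripper": -0.1}, {"x": 0, "y": 0, "z": 0.035, "rx": 0, "ry": 0, "rz": 0.06, "gripper": 0.2}, {"x": -0.01, "y": 0.01, "z": 0.035, "rx": 0, "ry": 0, "rz": 0.12, "gripper": 0.2}, {"x": -0.012, "y": 0.013, "z": 0, "rx": 0, "ry": 0, "rz": 0.12, "gripper": 0.2}, {"x": -0.012, "y": 0.013, "z": 0, "rx": 0, "ry": 0, "rz": 0.12, "gripper": 0.2}, {"x": -0.012, "y": 0.013, "z": 0, "rx": 0, "ry": 0, "rz": 0.12, "gripper": 0.2}]'

```text
t: 20.48
tool_pos: [0.4885, -0.2968, 0.1069]
eef_rot: [0.527, 0.85, 0.0, 0.0]
contact_force: [-0.1, 0.2, -0.3]
width: 0.601
grip_force: 0.0
```

Request:
carry_out --increments '[{"x": -0.012, "y": 0.013, "z": 0, "rx": 0, "ry": 0, "rz": 0.12, "gripper": 0.2}, {"x": -0.012, "y": 0.013, "z": 0, "rx": 0, "ry": 0, "rz": 0.12, "gripper": 0.2}, {"x": -0.012, "y": 0.013, "z": 0, "rx": 0, "ry": 0, "rz": 0.12, "gripper": 0.2}, {"x": -0.012, "y": 0.013, "z": 0, "rx": 0, "ry": 0, "rz": 0.12, "gripper": 0.2}, {"x": -0.012, "y": 0.013, "z": 0, "rx": 0, "ry": 0, "rz": 0.12, "gripper": 0.2}, {"x": -0.012, "y": 0.013, "z": 0, "rx": 0, "ry": 0, "rz": 0.12, "gripper": 0.2}, {"x": -0.006, "y": 0.007, "z": 0, "rx": 0, "ry": 0, "rz": 0.12, "gripper": 0.2}, {"x": 0, "y": 0, "z": 0, "rx": 0, "ry": 0, "rz": 0.12, "gripper": 0.2}]'

```text
t: 21.15
tool_pos: [0.4093, -0.2106, 0.1065]
eef_rot: [0.075, 0.997, 0.001, -0.001]
contact_force: [0.4, 0.4, 0.1]
width: 0.599
grip_force: 0.0
```

Request:
carry_out --increments '[{"x": 0, "y": 0, "z": 0, "rx": 0, "ry": 0, "rz": 0, "gripper": 0.2}, {"x": 0, "y": 0, "z": 0, "rx": 0, "ry": 0, "rz": 0, "gripper": 0.2}, {"x": 0, "y": 0, "z": 0, "rx": 0, "ry": 0, "rz": 0, "gripper": 0.2}]'

```text
t: 21.4
tool_pos: [0.4111, -0.2125, 0.1065]
eef_rot: [0.08, 0.997, 0.0, 0.0]
contact_force: [0.8, -0.4, -0.5]
width: 0.604
grip_force: 0.0
```

```bash
python3 -c "
from h import *
look('tile_short',(.414,-.215),2.976)"
```

```text
t 21.4 tcp [ 0.4111 -0.2125  0.1065] ytool yaw 80.84 z [ 0.  0. -1.] w 0.604 F [ 0.8 -0.4 -0.5] g 0.0 q [-0.66  0.19 -0.41  0.98  0.   -0.5 ]
tile_short 0.94 [ 0.0265  0.4146 -0.2127  2.9594] yaw 169.6
to tile dx,dy [ 0.0034 -0.0001] turn deg -1.28 rad -0.0223 in tool x,y [-0.0034  0.0004]
```

Request:
carry_out --increments '[{"x": 0.0035, "y": 0, "z": -0.02, "rx": 0, "ry": 0, "rz": -0.022, "gripper": 0.2}, {"x": 0, "y": 0, "z": -0.03, "rx": 0, "ry": 0, "rz": 0, "gripper": 0.2}, {"x": 0, "y": 0, "z": -0.025, "rx": 0, "ry": 0, "rz": 0, "gripper": 0.2}, {"x": 0, "y": 0, "z": -0.014, "rx": 0, "ry": 0, "rz": 0, "gripper": 0.2}, {"x": 0, "y": 0, "z": 0, "rx": 0, "ry": 0, "rz": 0, "gripper": 0}, {"x": 0, "y": 0, "z": 0, "rx": 0, "ry": 0, "rz": 0, "gripper": -1}, {"x": 0, "y": 0, "z": 0, "rx": 0, "ry": 0, "rz": 0, "gripper": -1}, {"x": 0, "y": 0, "z": 0, "rx": 0, "ry": 0, "rz": 0, "gripper": -1}]'

```text
t: 22.17
tool_pos: [0.4152, -0.213, 0.0186]
eef_rot: [0.089, 0.996, -0.001, 0.001]
contact_force: [0.3, 0.2, -0.2]
width: 0.129
grip_force: 42.7
```

Request:
carry_out --increments '[{"x": 0, "y": 0, "z": 0, "rx": 0, "ry": 0, "rz": 0, "gripper": -1}, {"x": 0, "y": 0, "z": 0, "rx": 0, "ry": 0, "rz": 0, "gripper": -1}]'

```text
t: 22.33
tool_pos: [0.4148, -0.2127, 0.0183]
eef_rot: [0.089, 0.996, -0.0, 0.001]
contact_force: [0.6, -0.5, 1.8]
width: 0.131
grip_force: 43.1
```

```bash
python3 -c "
from h import *
s=st()
print(np.round(seat('tile_short',(.5366,-.3317,-.0846)),4),np.round(seat('tile_l',(.5366,-.3317,-.0846)),4))"
```

```text
t 22.33 tcp [ 0.4148 -0.2127  0.0183] ytool yaw 79.8 z [ 0.001 -0.001 -1.   ] w 0.131 F [ 0.6 -0.5  1.8] g 43.1 q [-0.65  0.29 -0.54  0.74  0.   -0.48]
[ 0.5808 -0.3073 85.1528] [ 0.5689 -0.3766 -4.8472]
```

Request:
carry_out --increments '[{"x": 0, "y": 0, "z": 0.025, "rx": 0, "ry": 0, "rz": 0, "gripper": -1}, {"x": 0, "y": 0, "z": 0.035, "rx": 0, "ry": 0, "rz": -0.037, "gripper": -1}, {"x": 0.0138, "y": -0.0079, "z": 0.025, "rx": 0, "ry": 0, "rz": -0.12, "gripper": -1}, {"x": 0.0138, "y": -0.0079, "z": 0, "rx": 0, "ry": 0, "rz": -0.12, "gripper": -1}, {"x": 0.0138, "y": -0.0079, "z": 0, "rx": 0, "ry": 0, "rz": -0.12, "gripper": -1}, {"x": 0.0138, "y": -0.0079, "z": 0, "rx": 0, "ry": 0, "rz": -0.12, "gripper": -1}, {"x": 0.0138, "y": -0.0079, "z": 0, "rx": 0, "ry": 0, "rz": -0.12, "gripper": -1}, {"x": 0.0138, "y": -0.0079, "z": 0, "rx": 0, "ry": 0, "rz": -0.12, "gripper": -1}]'

```text
t: 23.0
tool_pos: [0.498, -0.2602, 0.103]
eef_rot: [0.453, 0.891, -0.0, 0.0]
contact_force: [-0.2, -0.8, 0.4]
width: 0.131
grip_force: 42.8
```

Request:
carry_out --increments '[{"x": 0.0138, "y": -0.0079, "z": 0, "rx": 0, "ry": 0, "rz": -0.12, "gripper": -1}, {"x": 0.0138, "y": -0.0079, "z": 0, "rx": 0, "ry": 0, "rz": -0.12, "gripper": -1}, {"x": 0.0138, "y": -0.0079, "z": 0, "rx": 0, "ry": 0, "rz": -0.12, "gripper": -1}, {"x": 0.0138, "y": -0.0079, "z": 0, "rx": 0, "ry": 0, "rz": -0.12, "gripper": -1}, {"x": 0.0138, "y": -0.0079, "z": 0, "rx": 0, "ry": 0, "rz": -0.12, "gripper": -1}, {"x": 0.0138, "y": -0.0079, "z": 0, "rx": 0, "ry": 0, "rz": -0.12, "gripper": -1}, {"x": 0, "y": 0, "z": -0.025, "rx": 0, "ry": 0, "rz": 0, "gripper": -1}, {"x": 0, "y": 0, "z": -0.02, "rx": 0, "ry": 0, "rz": 0, "gripper": -1}]'

```text
t: 23.67
tool_pos: [0.5812, -0.3079, 0.0575]
eef_rot: [0.736, 0.676, 0.0, 0.001]
contact_force: [-0.1, 0.1, -1.4]
width: 0.131
grip_force: 42.8
```

Request:
carry_out --increments '[{"x": 0, "y": 0, "z": 0, "rx": 0, "ry": 0, "rz": 0, "gripper": -1}, {"x": 0, "y": 0, "z": 0, "rx": 0, "ry": 0, "rz": 0, "gripper": -1}, {"x": 0, "y": 0, "z": 0, "rx": 0, "ry": 0, "rz": 0, "gripper": -1}]'

```text
t: 23.92
tool_pos: [0.5804, -0.3074, 0.0588]
eef_rot: [0.736, 0.677, 0.0, 0.001]
contact_force: [0.2, 0.2, 0.2]
width: 0.129
grip_force: 42.8
```

```bash
python3 -c "
from h import *
s=st()"
```

```text
t 23.92 tcp [ 0.5804 -0.3074  0.0588] ytool yaw -4.81 z [ 0.001 -0.001 -1.   ] w 0.129 F [0.2 0.2 0.2] g 42.8 q [-0.61  0.53 -0.01  1.03 -0.    1.04]
```

Request:
carry_out --increments '[{"x": 0.0004, "y": 0, "z": -0.015, "rx": 0, "ry": 0, "rz": 0, "gripper": -1}, {"x": 0, "y": 0, "z": -0.008, "rx": 0, "ry": 0, "rz": 0, "gripper": -1}, {"x": 0, "y": 0, "z": -0.005, "rx": 0, "ry": 0, "rz": 0, "gripper": -1}, {"x": 0, "y": 0, "z": -0.003, "rx": 0, "ry": 0, "rz": 0, "gripper": -1}, {"x": 0, "y": 0, "z": 0, "rx": 0, "ry": 0, "rz": 0, "gripper": -1}, {"x": 0, "y": 0, "z": 0, "rx": 0, "ry": 0, "rz": 0, "gripper": -1}]'

```text
t: 24.42
tool_pos: [0.5812, -0.3098, 0.03]
eef_rot: [0.737, 0.676, -0.001, 0.003]
contact_force: [-4.6, -6.2, 15.8]
width: 0.131
grip_force: 47.7
```

Request:
carry_out --increments '[{"x": 0, "y": 0, "z": -0.003, "rx": 0, "ry": 0, "rz": 0, "gripper": -1}, {"x": 0, "y": 0, "z": -0.0025, "rx": 0, "ry": 0, "rz": 0, "gripper": -1}, {"x": 0, "y": 0, "z": 0, "rx": 0, "ry": 0, "rz": 0, "gripper": -1}, {"x": 0, "y": 0, "z": 0, "rx": 0, "ry": 0, "rz": 0, "gripper": -1}]'

```text
t: 24.75
tool_pos: [0.5812, -0.3113, 0.0257]
eef_rot: [0.737, 0.676, -0.002, 0.005]
contact_force: [-8.8, -11.2, 22.7]
width: 0.133
grip_force: 51.5
```

The tile is binding on its +y side. I'll lift a little, shift -y, and try again.

Request:
carry_out --increments '[{"x": -0.0005, "y": -0.002, "z": 0.006, "rx": 0, "ry": 0, "rz": 0, "gripper": -1}, {"x": 0, "y": -0.001, "z": 0.002, "rx": 0, "ry": 0, "rz": 0, "gripper": -1}, {"x": 0, "y": 0, "z": 0, "rx": 0, "ry": 0, "rz": 0, "gripper": -1}, {"x": 0, "y": 0, "z": -0.003, "rx": 0, "ry": 0, "rz": 0, "gripper": -1}, {"x": 0, "y": 0, "z": -0.003, "rx": 0, "ry": 0, "rz": 0, "gripper": -1}, {"x": 0, "y": 0, "z": 0, "rx": 0, "ry": 0, "rz": 0, "gripper": -1}, {"x": 0, "y": 0, "z": 0, "rx": 0, "ry": 0, "rz": 0, "gripper": -1}]'

```text
t: 25.33
tool_pos: [0.5804, -0.3112, 0.0243]
eef_rot: [0.736, 0.677, -0.0, 0.001]
contact_force: [-3.6, -3.6, 14.0]
width: 0.128
grip_force: 51.0
```

Request:
carry_out --increments '[{"x": -0.0007, "y": -0.0007, "z": -0.001, "rx": 0, "ry": 0, "rz": 0, "gripper": -1}, {"x": 0, "y": 0, "z": -0.001, "rx": 0, "ry": 0, "rz": 0, "gripper": -1}, {"x": 0, "y": 0, "z": 0, "rx": 0, "ry": 0, "rz": 0, "gripper": -1}, {"x": 0, "y": 0, "z": 0, "rx": 0, "ry": 0, "rz": 0, "gripper": -1}]'

```text
t: 25.67
tool_pos: [0.5803, -0.3116, 0.0238]
eef_rot: [0.736, 0.677, 0.0, 0.002]
contact_force: [-4.4, -0.1, 26.3]
width: 0.131
grip_force: 53.0
```

```bash
python3 -c "
from h import *
s=st()"
```

```text
t 25.67 tcp [ 0.5803 -0.3116  0.0238] ytool yaw -4.8 z [ 0.003 -0.003 -1.   ] w 0.131 F [-4.4 -0.1 26.3] g 53.0 q [-0.62  0.56 -0.05  0.96 -0.    1.03]
```

Release, lift and look at where it sits.

Request:
carry_out --increments '[{"x": 0, "y": 0, "z": 0.0015, "rx": 0, "ry": 0, "rz": 0, "gripper": -0.5}, {"x": 0, "y": 0, "z": 0, "rx": 0, "ry": 0, "rz": 0, "gripper": -0.2}, {"x": 0, "y": 0, "z": 0.015, "rx": 0, "ry": 0, "rz": 0, "gripper": -0.1}, {"x": 0, "y": 0, "z": 0.03, "rx": 0, "ry": 0, "rz": 0, "gripper": 0.2}, {"x": 0, "y": 0, "z": 0.04, "rx": 0, "ry": 0, "rz": 0, "gripper": 0.2}, {"x": 0, "y": 0, "z": 0, "rx": 0, "ry": 0, "rz": 0, "gripper": 0.2}, {"x": 0, "y": 0, "z": 0, "rx": 0, "ry": 0, "rz": 0, "gripper": 0.2}]'

```text
t: 26.25
tool_pos: [0.5803, -0.3113, 0.1091]
eef_rot: [0.736, 0.677, 0.0, 0.002]
contact_force: [0.3, 0.3, -0.8]
width: 0.599
grip_force: 0.0
```

```bash
python3 - <<'E'
from h import *
s=st();im,k,T=snap('wrist','w9')
T4=T.copy();T4[2,3]-=.004
for n in ['tile_short','tile_t','tile_s']:
    for d in cams.trace(n,'wrist')[:4]:
        if d['confidence']<.3: continue
        reg=np.array(d['region']); v,u=np.nonzero(reg); c=ray(k,T,(u.mean(),v.mean()),.016)[0,:2]
        sx=seat(n,(.5366,-.3317,-.0846))
        if np.hypot(c[0]-sx[0],c[1]-sx[1])>.03: continue
        r=fit(n,reg,k,T4,yaws=[np.radians(sx[2]),np.radians(sx[2])+.1],xy=sx[:2]);print(n,round(d['confidence'],2),np.round(r,4),'seat',np.round(sx,4),np.degrees(r[3]))
cv2.imwrite('pics/c9.png',cv2.resize(im[60:320,90:430,::-1],None,fx=2.2,fy=2.2,interpolation=cv2.INTER_CUBIC))
E
```

```text
t 26.25 tcp [ 0.5803 -0.3113  0.1091] ytool yaw -4.79 z [ 0.003 -0.002 -1.   ] w 0.599 F [ 0.3  0.3 -0.8] g 0.0 q [-0.62  0.49  0.07  1.14  0.    1.03]
tile_t 0.7 [ 0.0372  0.5255 -0.2929 -0.0884] seat [ 0.5259 -0.2927 -4.8472] -5.064265927629632
tile_s 0.86 [ 0.3313  0.5378 -0.3452  1.5078] seat [ 0.5354 -0.3456 85.1528] 86.39018800618491
```

View pics/c9.png

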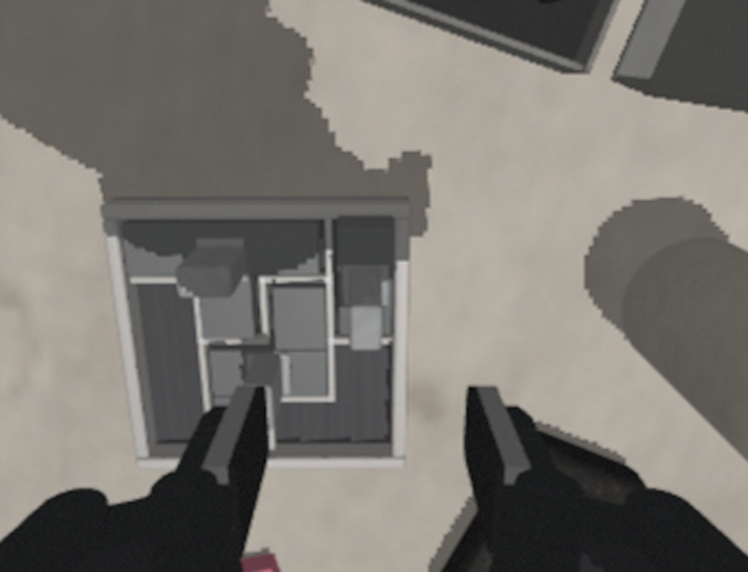

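The short tile is lying in its recess (tab at crop (366,330)), and T and S look seated. I'll check the short tile's position and height from its tab, and do the same for the known T tab.

```bash
python3 - <<'E'
from h import *
s=monitor.observe();k,T=wT(s['tool_pos'],s['eef_rot'])
px=lambda c,r:(c/2.2+90,r/2.2+60)
for z in (.046,.048): print(z,'tab near edge L/R',np.round(ray(k,T,[px(349,350),px(382,350)],z),4)[:, :2].tolist())
sx=np.array(seat('tile_short',(.5366,-.3317,-.0846)));a=np.radians(sx[2])
for sy in (-6,6): print('expected',np.round([sx[0]-10e-3*np.cos(a)+sy*1e-3*np.sin(a),sx[1]-10e-3*np.sin(a)-sy*1e-3*np.cos(a)],4))
im=cv2.imread('pics/w9.png')
for d in cams.trace('tile_short','wrist')[:6]:
    print(round(d['confidence'],2),np.round(d['rect']))
# photometric-free check: fit tile to union region of tile+edges via bright tab
g=cv2.cvtColor(im,cv2.COLOR_BGR2GRAY)
print(g[150:225:3,250:262].mean(1).round())
print('rows of tile top far edge (expect px)',proj(k,T,[[sx[0]+.025*np.cos(a),sx[1]+.025*np.sin(a),.016],[sx[0]-.025*np.cos(a),sx[1]-.025*np.sin(a),.016],[sx[0]-.025*np.cos(a),sx[1]-.025*np.sin(a),.018]]))
E
```

```text
0.046 tab near edge L/R [[0.5723, -0.3197], [0.5843, -0.3207]]
0.048 tab near edge L/R [[0.5725, -0.3188], [0.5843, -0.3197]]
expected [ 0.574  -0.3168]
expected [ 0.5859 -0.3178]
0.35 [207. 214. 142. 122.]
[ 82. 105. 105.  60.  61.  65.  65.  64.  65.  64.  74.  82.  83.  83.
  84.  86.  95. 148. 150. 151. 154. 154. 152.  96.  80.]
rows of tile top far edge (expect px) [[257.90076966 164.20403439]
 [257.71994612 217.37540193]
 [257.72677558 218.2810958 ]]
```

```bash
python3 - <<'E'
from h import *
s=monitor.observe();k,T=wT(s['tool_pos'],s['eef_rot'])
g=cv2.cvtColor(cv2.imread('pics/w9.png'),cv2.COLOR_BGR2GRAY)
tr=(.5366,-.3317,-.0846);c,sn=np.cos(tr[2]),np.sin(tr[2])
W=lambda x,y,z:[tr[0]+(c*x-sn*y)/1e3,tr[1]+(sn*x+c*y)/1e3,z/1e3]
for x in (33,51.5): 
  P=proj(k,T,[W(x,y,z) for y,z in [(53,16),(3,16),(0,16),(3,18),(1.25,10),(-1.25,10)]])
  print(x,np.round(P,1).tolist())
print('cols 241-272'); 
for r in range(205,224): print(r,g[r,238:276:2])
print('horizontal at row 190,180 (tile sides)'); print(g[175,232:280]); print(g[195,232:280])
print('exp sides',np.round(proj(k,T,[W(42+d,28+15,16) for d in(-14,-12.75,-11,11,12.75)]),1).tolist(),np.round(proj(k,T,[W(42+d,10,16) for d in(-11,11,12.75)]),1).tolist())
E
```

```text
33 [[247.4, 164.1], [247.9, 217.3], [247.9, 220.2], [247.8, 218.2], [248.1, 216.3], [248.1, 218.8]]
51.5 [[268.9, 164.1], [268.0, 217.3], [268.0, 220.3], [268.1, 218.2], [267.7, 216.4], [267.7, 218.8]]
cols 241-272
205 [130 188  80  93 110 107 140 148 150 150 153 154 147 105 110  88 172 192
 186]
206 [126 188  82  93 110 107 140 149 150 151 154 155 148 106 111  86 173 192
 184]
207 [125 188  85  94 109 107 139 148 151 153 156 155 148 106 111  85 174 191
 183]
208 [121 188  85  92 110 105 140 149 152 155 156 158 147 107 110  85 173 192
 184]
209 [122 189  85  91 110 107 140 151 154 155 156 158 146 108 111  83 173 191
 182]
210 [124 190  78  89 110 106 142 153 154 155 157 156 143 106 111  81 174 189
 183]
211 [122 190  80  84 104 104 142 154 155 157 155 153 144 100 103  89 174 190
 183]
212 [119 190  96  90  90  94 143 155 157 156 154 155 144  89  90  98 174 191
 183]
213 [122 199 126 120 121 112 143 155 155 154 154 156 144 126 129 117 175 191
 181]
214 [126 211 171 168 170 141 145 155 153 153 155 156 143 174 166 128 173 191
 181]
215 [123 206 180 181 180 154 144 154 153 154 155 155 14
[... 562 characters left out ...]
  80  81  81  81  82  83  68  97 177 190
 175]
223 [105 188 103  80  82  81  80  78  79  81  83  82  81  82  68  97 176 190
 173]
horizontal at row 190,180 (tile sides)
[ 68  86  85  70  72  93 160 183 142  83  46  59  64  65  66  65  66  66
  64  65  64  65  65  64  65  63  65  65  65  64  65  65  66  65  66  66
  66  83 100 104 105 104 102 106 147 176 177 176]
[123 123 123 123 122 102 144 188 182 135  64  52  60  71  82  88  83  81
  83  83  83  83  87  87  89  88  87  86  87  87  89 116 145 148 128 107
  95 122 170 187 192 193 188 164 161 177 175 176]
exp sides [[241.8, 175.3], [243.2, 175.3], [245.2, 175.3], [270.4, 175.3], [272.4, 175.3]] [[245.6, 210.2], [269.8, 210.3], [271.7, 210.3]]
```

```bash
python3 - <<'E'
from h import *
s=monitor.observe();k,T=wT(s['tool_pos'],s['eef_rot'])
im=cv2.imread('pics/w9.png');g=cv2.cvtColor(im,cv2.COLOR_BGR2GRAY).astype(np.float32)
tr=(.5366,-.3317,-.0846);c,sn=np.cos(tr[2]),np.sin(tr[2])
W=lambda x,y,z:[tr[0]+(c*x-sn*y)/1e3,tr[1]+(sn*x+c*y)/1e3,z/1e3]
for n,x,y,z in [('near rim outer',42,-61,16),('near rim outer base',42,-61,0),('near rim inner',42,-56,16),('farrim inner',42,56,16),('far rim outer',42,61,16),('far outer base',42,61,0),('T/I rib top',-42,28,10),('left rim outer',-61,0,16),('right rim outer',61,0,16),('right inner',56,0,16)]: print(n,np.round(proj(k,T,W(x,y,z)),1))
print('col256 rows 140-170',g[140:172,250].round());print('rows 255-280',g[255:282,256].round())
print('row 200 cols 130-160',g[200,132:160].round(),'cols 262-285',g[200,262:285].round())
print('col 155 rows 175-195',g[175:196,163].round())
o=minimize(lambda p:-trayscore(g,k,T,p),tr,method='Nelder-Mead',options=dict(initial_simplex=np.array(tr)+np.array([[0,0,0],[.006,0,0],[0,.006,0],[0,0,.04]])));print(o.x,o.fun)
E
```

```text
near rim outer [[257.5 276.3]]
near rim outer base [[257.4 266.9]]
near rim inner [[257.5 272. ]]
farrim inner [[257.9 160.7]]
far rim outer [[257.9 154.9]]
far outer base [[257.8 151.4]]
T/I rib top [[165.6 189.2]]
left rim outer [[146.1 220. ]]
right rim outer [[278.3 220.3]]
right inner [[272.8 220.3]]
col256 rows 140-170 [ 98.  98.  99.  98.  99.  98.  98.  99.  95.  86.  82.  93.  97. 105.
 108. 105. 105.  95.  70.  60.  62.  61.  61.  64.  67.  64.  65.  65.
  64.  65.  64.  64.]
rows 255-280 [ 78.  80.  79.  80.  70.  57.  71.  92.  92.  91.  93.  91. 110. 148.
 176. 187. 182. 176. 165. 166. 165. 166. 166. 166. 165. 165. 165.]
row 200 cols 130-160 [166. 166. 164. 164. 164. 165. 165. 165. 166. 158. 162. 174. 180. 183.
 182. 171. 134. 100.  97.  96.  98.  87.  75.  75.  77.  77.  78.  75.] cols 262-285 [135. 117. 105. 112. 111. 102.  91. 128. 172. 189. 192. 193. 186. 166.
 164. 176. 176. 178. 176. 176. 175. 176. 175.]
col 155 rows 175-195 [ 66.  88. 114. 115. 114. 114. 115. 115. 115. 109. 121. 162. 180. 151.
  81.  75.  76.  76.  75.  75.  76.]
[ 0.53420688 -0.32887969 -0.07611385] -0.5232939702273074
```

My later analysis mixed an unsettled picture with a settled pose. Retaking it now that the arm is at rest.

```bash
cat >> h.py <<'E'
def traycmp(tr,k,T,g,lst):
    c,sn=np.cos(tr[2]),np.sin(tr[2]);W=lambda x,y,z:[tr[0]+(c*x-sn*y)/1e3,tr[1]+(sn*x+c*y)/1e3,z/1e3]
    return proj(k,T,[W(*q) for q in lst])
E
python3 - <<'E'
from h import *
s=st();im,k,T=snap('wrist','w10');st();g=cv2.cvtColor(im,cv2.COLOR_RGB2GRAY).astype(np.float32)
g9=cv2.cvtColor(cv2.imread('pics/w9.png'),cv2.COLOR_BGR2GRAY).astype(np.float32)
print('shift w9->w10',cv2.phaseCorrelate(g9,g))
for t0 in [(.5366,-.3317,-.0846)]:
    o=minimize(lambda p:-trayscore(g,k,T,p),t0,method='Nelder-Mead',options=dict(initial_simplex=np.array(t0)+np.array([[0,0,0],[.006,0,0],[0,.006,0],[0,0,.04]])));print(np.round(o.x,4),o.fun)
g8=cv2.cvtColor(cv2.imread('pics/w8.png'),cv2.COLOR_BGR2GRAY).astype(np.float32)
k8,T8=wT([.4893,-.2995,.3291],[.707,.707,0,0])
o=minimize(lambda p:-trayscore(g8,k8,T8,p),t0,method='Nelder-Mead');print('w8',np.round(o.x,4),o.fun)
E
```

```text
t 26.5 tcp [ 0.5786 -0.3104  0.1057] ytool yaw -4.81 z [-0.002  0.002 -1.   ] w 0.602 F [-0.  -0.5 -0.1] g 0.0 q [-0.62  0.5   0.07  1.14  0.    1.03]
t 26.55 tcp [ 0.5788 -0.3105  0.106 ] ytool yaw -4.81 z [-0.002  0.001 -1.   ] w 0.597 F [-0.5 -1.  -0.3] g 0.0 q [-0.62  0.5   0.07  1.14  0.    1.03]
shift w9->w10 ((0.47711741218142834, 0.3202325597116271), 0.6707903346202025)
[ 0.536  -0.3311 -0.084 ] -0.4956973617789469
w8 [ 0.5369 -0.3321 -0.0836] -0.8822092535336439
```

```bash
python3 - <<'E'
from h import *
k,T=wT([.5787,-.31045,.1058],monitor.observe()['eef_rot'])
g=cv2.cvtColor(cv2.imread('pics/w10.png'),cv2.COLOR_BGR2GRAY).astype(np.float32)
tr=(.5365,-.3317,-.0842)
L=[(42,-61,16),(42,-56,16),(42,1.25,10),(42,-1.25,10),(51,3,16),(42,18,46),(36,18,46),(48,18,46),(36,38,46),(48,38,46),(42,53,16),(42,56,16),(31,10,16),(53,10,16),(56,10,16)]
for q,p in zip(L,traycmp(tr,k,T,g,L)): print(q,np.round(p,1))
print('col257 255-280',g[255:282,257]);print('col246 r205-225',g[205:226,246]);print('col266 r205-225',g[205:226,266]);print('col256 r196-224',g[194:224,256])
print('row210 c238-280',g[210,238:280]);print('col256 r145-170',g[145:172,256]);print('row175',g[175,234:282])
E
```

```text
(42, -61, 16) [257.3 276.2]
(42, -56, 16) [257.3 271.9]
(42, 1.25, 10) [257.4 216.2]
(42, -1.25, 10) [257.4 218.7]
(51, 3, 16) [267.2 217.2]
(42, 18, 46) [257.6 215.4]
(36, 18, 46) [250.1 215.4]
(48, 18, 46) [265.1 215.5]
(36, 38, 46) [249.9 191.8]
(48, 38, 46) [265.4 191.8]
(42, 53, 16) [257.6 164. ]
(42, 56, 16) [257.6 160.6]
(31, 10, 16) [245.4 210.1]
(53, 10, 16) [269.5 210.1]
(56, 10, 16) [272.8 210.1]
col257 255-280 [ 77.  77.  78.  77.  76.  78.  77.  73.  60.  68.  92.  93.  92.  91.
  92. 101. 137. 175. 189. 183. 175. 167. 167. 167. 165. 166. 166.]
col246 r205-225 [ 80.  78.  85.  91.  89.  90.  88.  89.  83.  81.  90. 140. 190. 172.
 119.  80.  80.  80.  79.  79.  81.]
col266 r205-225 [124. 124. 122. 123. 123. 122. 121. 121. 123. 117. 114. 136. 164. 153.
 121.  94.  86.  81.  82.  81.  82.]
col256 r196-224 [ 84.  83.  83.  83.  86.  83.  82.  97. 129. 149. 152. 152. 149. 148.
 149. 150. 150. 150. 153. 154. 153. 154. 157. 155. 153. 152. 156. 144.
 105.  80.]
row210 c238-280 [121. 118. 105. 153. 191. 163. 107.  79.  90. 104. 110. 110. 106. 110.
 128. 143. 149. 149. 150. 150. 152. 153. 154. 155. 155. 156. 152. 145.
 122. 106. 111. 108.  90. 102. 152. 178. 188. 191. 193. 179. 168. 174.]
col256 r145-170 [ 98.  99.  99.  99.  98.  98.  92.  85.  92.  94. 103. 107. 107. 105.
  96.  75.  60.  61.  62.  61.  62.  66.  66.  64.  65.  64.  63.]
row175 [ 67.  65.  66.  64.  74.  66.  84. 129. 140. 102.  48.  53.  61.  65.
  63.  64.  64.  65.  65.  65.  64.  64.  66.  65.  65.  64.  65.  66.
  63.  64.  64.  64.  65.  64.  65.  64.  64.  66.  84. 101. 103. 105.
 104. 104. 108. 150. 176. 174.]
```

The tray fits where it was, but the short tile is tilted about 14°: its +y end rests on the rim, roughly 5 mm too far +y, since I had looked before the arm settled. I'll regrip the tab, shift 5 mm toward -y and let it drop.

Request:
carry_out --increments '[{"x": 0.0012, "y": -0.001, "z": -0.03, "rx": 0, "ry": 0, "rz": 0, "gripper": 0}, {"x": 0, "y": 0, "z": -0.03, "rx": 0, "ry": 0, "rz": 0, "gripper": 0}, {"x": 0, "y": 0, "z": -0.02, "rx": 0, "ry": 0, "rz": 0, "gripper": 0}, {"x": 0, "y": 0, "z": 0, "rx": 0, "ry": 0, "rz": 0, "gripper": 0}, {"x": 0, "y": 0, "z": 0, "rx": 0, "ry": 0, "rz": 0, "gripper": -1}, {"x": 0, "y": 0, "z": 0, "rx": 0, "ry": 0, "rz": 0, "gripper": -1}, {"x": 0, "y": 0, "z": 0, "rx": 0, "ry": 0, "rz": 0, "gripper": -1}, {"x": 0, "y": 0, "z": 0, "rx": 0, "ry": 0, "rz": 0, "gripper": -1}]' --grip_force 25

```text
t: 27.22
tool_pos: [0.5811, -0.3123, 0.029]
eef_rot: [0.736, 0.677, 0.0, 0.001]
contact_force: [0.3, 0.9, -0.2]
width: 0.136
grip_force: 30.6
```

Request:
carry_out --increments '[{"x": 0, "y": -0.001, "z": 0.002, "rx": 0, "ry": 0, "rz": 0, "gripper": -1}, {"x": 0, "y": -0.002, "z": 0, "rx": 0, "ry": 0, "rz": 0, "gripper": -1}, {"x": -0.0005, "y": -0.002, "z": 0, "rx": 0, "ry": 0, "rz": 0, "gripper": -1}, {"x": 0, "y": 0, "z": 0, "rx": 0, "ry": 0, "rz": 0, "gripper": -1}, {"x": 0, "y": 0, "z": 0, "rx": 0, "ry": 0, "rz": 0, "gripper": -1}]'

```text
t: 27.63
tool_pos: [0.5799, -0.3171, 0.0295]
eef_rot: [0.736, 0.677, 0.0, 0.0]
contact_force: [-0.2, -0.1, -0.2]
width: 0.136
grip_force: 30.6
```

Request:
carry_out --increments '[{"x": 0, "y": 0, "z": -0.002, "rx": 0, "ry": 0, "rz": 0, "gripper": -1}, {"x": 0, "y": 0, "z": 0, "rx": 0, "ry": 0, "rz": 0, "gripper": -0.5}, {"x": 0, "y": 0, "z": 0, "rx": 0, "ry": 0, "rz": 0, "gripper": -0.3}, {"x": 0, "y": 0, "z": 0, "rx": 0, "ry": 0, "rz": 0, "gripper": -0.2}, {"x": 0, "y": 0, "z": 0.015, "rx": 0, "ry": 0, "rz": 0, "gripper": -0.1}, {"x": 0, "y": 0, "z": 0.03, "rx": 0, "ry": 0, "rz": 0, "gripper": 0.2}, {"x": 0, "y": 0.005, "z": 0.035, "rx": 0, "ry": 0, "rz": 0, "gripper": 0.2}, {"x": 0, "y": 0, "z": 0, "rx": 0, "ry": 0, "rz": 0, "gripper": 0.2}]'

```text
t: 28.3
tool_pos: [0.5821, -0.3129, 0.114]
eef_rot: [0.736, 0.677, 0.001, 0.004]
contact_force: [0.8, -0.6, 0.8]
width: 0.604
grip_force: 0.0
```

Request:
carry_out --increments '[{"x": 0, "y": 0, "z": 0, "rx": 0, "ry": 0, "rz": 0, "gripper": 0.2}, {"x": 0, "y": 0, "z": 0, "rx": 0, "ry": 0, "rz": 0, "gripper": 0.2}, {"x": 0, "y": 0, "z": 0, "rx": 0, "ry": 0, "rz": 0, "gripper": 0.2}, {"x": 0, "y": 0, "z": 0, "rx": 0, "ry": 0, "rz": 0, "gripper": 0.2}, {"x": 0, "y": 0, "z": 0, "rx": 0, "ry": 0, "rz": 0, "gripper": 0.2}]'

```text
t: 28.72
tool_pos: [0.5796, -0.3117, 0.1063]
eef_rot: [0.736, 0.677, -0.0, -0.001]
contact_force: [0.7, -0.6, 0.1]
width: 0.601
grip_force: 0.0
```

```bash
python3 - <<'E'
from h import *
s=st();im,k,T=snap('wrist','w11')
g=cv2.cvtColor(im,cv2.COLOR_RGB2GRAY).astype(np.float32)
tr=(.5365,-.3317,-.0842)
L=[(42,-56,16),(42,1.25,10),(42,-1.25,10),(51,3,16),(42,18,46),(36,18,46),(48,18,46),(42,38,46),(42,53,16),(31,10,16),(53,10,16)]
P=traycmp(tr,k,T,g,L)
for q,p in zip(L,P): print(q,np.round(p,1))
r0=int(P[3,1])-14
for c in (int(P[5,0])-2,int(P[4,0]),int(P[6,0])+2): print('col',c,'from row',r0,g[r0:r0+30,c])
c0=int(P[5,0]);r=int(P[4,1])-8;print('row',r,'from col',c0-12,g[r,c0-12:c0+30]); c=int(P[4,0]);r=int(P[7,1])-6;print('col',c,'from',r,g[r:r+16,c])
E
```

```text
t 28.72 tcp [ 0.5796 -0.3117  0.1063] ytool yaw -4.82 z [-0.002  0.001 -1.   ] w 0.601 F [ 0.7 -0.6  0.1] g 0.0 q [-0.62  0.5   0.07  1.14 -0.    1.03]
(42, -56, 16) [256.3 270.5]
(42, 1.25, 10) [256.4 214.8]
(42, -1.25, 10) [256.4 217.2]
(51, 3, 16) [266.1 215.7]
(42, 18, 46) [256.4 213.8]
(36, 18, 46) [248.9 213.8]
(48, 18, 46) [263.9 213.8]
(42, 38, 46) [256.4 190.1]
(42, 53, 16) [256.4 162.5]
(31, 10, 16) [244.3 208.6]
(53, 10, 16) [268.4 208.7]
col 246 from row 201 [ 91.  90.  90.  89.  89.  89.  92.  95.  95.  94.  92.  91.  97. 116.
 160. 190. 162.  80.  81.  80.  81.  80.  80.  79.  80.  79.  80.  80.
  80.  79.]
col 256 from row 201 [169. 170. 173. 174. 170. 168. 167. 167. 167. 166. 152. 126. 122. 129.
 162. 192. 162.  82.  81.  80.  81.  81.  81.  79.  80.  80.  80.  80.
  80.  80.]
col 265 from row 201 [132. 133. 133. 133. 133. 132. 129. 129. 127. 129. 126. 123. 124. 131.
 163. 192. 165.  81.  82.  80.  82.  79.  82.  82.  81.  82.  83.  80.
  82.  80.]
row 205 from col 236 [121. 123. 115. 114. 161. 191. 159.  98.  67.  47.  89. 117. 121. 120.
 111. 116. 145. 162. 168. 169. 170. 171. 168. 170. 172. 172. 173. 171.
 162. 133. 116. 125. 126. 119. 125. 160. 182. 189. 193. 192. 175. 166.]
col 256 from 184 [ 79.  79.  78.  78.  79.  87.  91.  91.  90.  87.  88.  88.  89. 124.
 166. 168.]
```

Now the short tile's tab is within about 2 mm of its expected place and upright. I'll confirm flushness by touching the tab top with shut fingers (expect z ≈ 0.046).

Request:
carry_out --increments '[{"x": 0.002, "y": 0.006, "z": 0, "rx": 0, "ry": 0, "rz": 0, "gripper": -1}, {"x": 0, "y": 0, "z": -0.01, "rx": 0, "ry": 0, "rz": 0, "gripper": -1}, {"x": 0, "y": 0, "z": -0.02, "rx": 0, "ry": 0, "rz": 0, "gripper": -1}, {"x": 0, "y": 0, "z": -0.02, "rx": 0, "ry": 0, "rz": 0, "gripper": -1}, {"x": 0, "y": 0, "z": -0.006, "rx": 0, "ry": 0, "rz": 0, "gripper": -1}, {"x": 0, "y": 0, "z": 0, "rx": 0, "ry": 0, "rz": 0, "gripper": -1}, {"x": 0, "y": 0, "z": 0, "rx": 0, "ry": 0, "rz": 0, "gripper": -1}, {"x": 0, "y": 0, "z": 0, "rx": 0, "ry": 0, "rz": 0, "gripper": -1}]'

```text
t: 29.43
tool_pos: [0.5825, -0.3062, 0.0524]
eef_rot: [0.736, 0.677, 0.0, 0.001]
contact_force: [0.4, -0.4, 0.7]
width: -0.001
grip_force: 0.0
```

Request:
carry_out --increments '[{"x": 0, "y": 0, "z": -0.002, "rx": 0, "ry": 0, "rz": 0, "gripper": -1}, {"x": 0, "y": 0, "z": -0.002, "rx": 0, "ry": 0, "rz": 0, "gripper": -1}, {"x": 0, "y": 0, "z": 0, "rx": 0, "ry": 0, "rz": 0, "gripper": -1}, {"x": 0, "y": 0, "z": 0, "rx": 0, "ry": 0, "rz": 0, "gripper": -1}]'

```text
t: 29.77
tool_pos: [0.582, -0.3059, 0.0477]
eef_rot: [0.736, 0.677, 0.0, 0.0]
contact_force: [-0.6, 0.7, 0.8]
width: -0.001
grip_force: 0.0
```

Request:
carry_out --increments '[{"x": 0, "y": 0, "z": -0.001, "rx": 0, "ry": 0, "rz": 0, "gripper": -1}, {"x": 0, "y": 0, "z": -0.001, "rx": 0, "ry": 0, "rz": 0, "gripper": -1}, {"x": 0, "y": 0, "z": 0, "rx": 0, "ry": 0, "rz": 0, "gripper": -1}, {"x": 0, "y": 0, "z": 0, "rx": 0, "ry": 0, "rz": 0, "gripper": -1}]'

```text
t: 30.1
tool_pos: [0.5821, -0.306, 0.0461]
eef_rot: [0.736, 0.677, 0.0, 0.0]
contact_force: [-1.5, 1.1, 5.2]
width: 0.005
grip_force: 2.6
```

Request:
carry_out --increments '[{"x": 0, "y": 0, "z": -0.001, "rx": 0, "ry": 0, "rz": 0, "gripper": -1}, {"x": 0, "y": 0, "z": 0, "rx": 0, "ry": 0, "rz": 0, "gripper": -1}, {"x": 0, "y": 0, "z": 0, "rx": 0, "ry": 0, "rz": 0, "gripper": -1}]'

```text
t: 30.35
tool_pos: [0.5823, -0.306, 0.0461]
eef_rot: [0.736, 0.677, 0.0, 0.001]
contact_force: [-3.2, 1.2, 12.3]
width: 0.001
grip_force: 6.3
```

The tab top is at 0.046, so the short tile is flush. Now over to the L, travelling high.

Request:
carry_out --increments '[{"x": 0, "y": 0, "z": 0.03, "rx": 0, "ry": 0, "rz": 0, "gripper": -1}, {"x": 0, "y": 0, "z": 0.04, "rx": 0, "ry": 0, "rz": 0, "gripper": 0.2}, {"x": -0.01, "y": 0.005, "z": 0.04, "rx": 0, "ry": 0, "rz": 0.02, "gripper": 0.2}, {"x": -0.01, "y": 0.02, "z": 0.035, "rx": 0, "ry": 0, "rz": 0.02, "gripper": 0.2}, {"x": -0.01, "y": 0.03, "z": 0.025, "rx": 0, "ry": 0, "rz": 0.02, "gripper": 0.2}, {"x": 0, "y": 0.035, "z": 0.015, "rx": 0, "ry": 0, "rz": 0.02, "gripper": 0.2}, {"x": 0, "y": 0.035, "z": 0, "rx": 0, "ry": 0, "rz": 0, "gripper": 0.2}, {"x": 0, "y": 0.035, "z": 0, "rx": 0, "ry": 0, "rz": 0, "gripper": 0.2}]'

```text
t: 31.02
tool_pos: [0.552, -0.1449, 0.2309]
eef_rot: [0.709, 0.705, 0.001, 0.001]
contact_force: [0.7, 0.6, -0.2]
width: 0.601
grip_force: 0.0
```

Request:
carry_out --increments '[{"x": 0.006, "y": 0.035, "z": 0, "rx": 0, "ry": 0, "rz": 0, "gripper": 0.2}, {"x": 0.01, "y": 0.035, "z": 0, "rx": 0, "ry": 0, "rz": 0, "gripper": 0.2}, {"x": 0.01, "y": 0.035, "z": 0, "rx": 0, "ry": 0, "rz": 0, "gripper": 0.2}, {"x": 0.01, "y": 0.035, "z": 0, "rx": 0, "ry": 0, "rz": 0, "gripper": 0.2}, {"x": 0.01, "y": 0.025, "z": 0, "rx": 0, "ry": 0, "rz": 0, "gripper": 0.2}, {"x": 0.01, "y": 0.015, "z": 0, "rx": 0, "ry": 0, "rz": 0, "gripper": 0.2}, {"x": 0, "y": 0, "z": 0, "rx": 0, "ry": 0, "rz": 0, "gripper": 0.2}, {"x": 0, "y": 0, "z": 0, "rx": 0, "ry": 0, "rz": 0, "gripper": 0.2}]'

```text
t: 31.68
tool_pos: [0.608, 0.0349, 0.229]
eef_rot: [0.708, 0.706, -0.0, -0.0]
contact_force: [0.4, 0.2, 0.4]
width: 0.6
grip_force: 0.0
```

Request:
carry_out --increments '[{"x": 0, "y": 0, "z": 0, "rx": 0, "ry": 0, "rz": 0, "gripper": 0.2}, {"x": 0, "y": 0, "z": 0, "rx": 0, "ry": 0, "rz": 0, "gripper": 0.2}, {"x": 0, "y": 0, "z": 0, "rx": 0, "ry": 0, "rz": 0, "gripper": 0.2}]'

```text
t: 31.93
tool_pos: [0.6077, 0.0331, 0.2296]
eef_rot: [0.709, 0.705, -0.0, 0.0]
contact_force: [-0.0, -0.1, -0.2]
width: 0.602
grip_force: 0.0
```

```bash
python3 - <<'E'
from h import *
s=st();im,k,T=snap('wrist','w12')
for d in cams.trace('tile_l','wrist')[:4]:
    reg=np.array(d['region']);print(round(d['confidence'],2),np.round(d['rect']),im[reg].mean(0).round())
    if d['confidence']<.4 or reg.sum()>6000: continue
    for m in TILES: print('   ',m,np.round(fit(m,reg,k,T,yaws=np.arange(0,2*np.pi,np.pi/4)),4))
E
```

```text
t 31.93 tcp [0.6077 0.0331 0.2296] ytool yaw -0.31 z [ 0. -0. -1.] w 0.602 F [-0.  -0.1 -0.2] g 0.0 q [-0.08  0.36  0.17  1.38 -0.    1.49]
0.69 [268. 130.  44.  51.] [122. 123. 122.]
    tile_t [0.2878 0.6125 0.0745 0.5366]
    tile_short [0.3546 0.6221 0.0842 0.5861]
    tile_bar [0.4767 0.6233 0.0693 1.3147]
    tile_s [0.309  0.6222 0.0846 2.1305]
    tile_l [0.0472 0.6154 0.0803 3.6986]
```

Request:
carry_out --increments '[{"x": 0, "y": 0.005, "z": 0, "rx": 0, "ry": 0, "rz": -0.112, "gripper": 0.2}, {"x": 0.001, "y": 0.006, "z": -0.015, "rx": 0, "ry": 0, "rz": -0.112, "gripper": 0.2}, {"x": 0.001, "y": 0.006, "z": -0.015, "rx": 0, "ry": 0, "rz": -0.112, "gripper": 0.2}, {"x": 0.001, "y": 0.006, "z": -0.015, "rx": 0, "ry": 0, "rz": -0.112, "gripper": 0.2}, {"x": 0.001, "y": 0.006, "z": -0.015, "rx": 0, "ry": 0, "rz": -0.112, "gripper": 0.2}, {"x": 0.001, "y": 0.006, "z": -0.015, "rx": 0, "ry": 0, "rz": -0.112, "gripper": 0.2}, {"x": 0.001, "y": 0.006, "z": -0.015, "rx": 0, "ry": 0, "rz": -0.112, "gripper": 0.2}, {"x": 0.0017, "y": 0.006, "z": -0.015, "rx": 0, "ry": 0, "rz": -0.112, "gripper": 0.2}]'

```text
t: 32.7
tool_pos: [0.6156, 0.0809, 0.124]
eef_rot: [0.945, 0.326, 0.0, 0.0]
contact_force: [0.2, -0.3, 0.5]
width: 0.599
grip_force: 0.0
```

Request:
carry_out --increments '[{"x": 0, "y": 0, "z": -0.015, "rx": 0, "ry": 0, "rz": -0.112, "gripper": 0.2}, {"x": 0, "y": 0, "z": 0, "rx": 0, "ry": 0, "rz": 0, "gripper": 0.2}, {"x": 0, "y": 0, "z": 0, "rx": 0, "ry": 0, "rz": 0, "gripper": 0.2}, {"x": 0, "y": 0, "z": 0, "rx": 0, "ry": 0, "rz": 0, "gripper": 0.2}, {"x": 0, "y": 0, "z": 0, "rx": 0, "ry": 0, "rz": 0, "gripper": 0.2}, {"x": 0, "y": 0, "z": 0, "rx": 0, "ry": 0, "rz": 0, "gripper": 0.2}]'

```text
t: 33.2
tool_pos: [0.6161, 0.0808, 0.1106]
eef_rot: [0.961, 0.276, 0.001, 0.0]
contact_force: [-0.3, -0.8, 0.4]
width: 0.598
grip_force: 0.0
```

```bash
python3 -c "
from h import *
look('tile_l',(.6154,.0803),3.6986);st()"
```

```text
t 33.2 tcp [0.6161 0.0808 0.1106] ytool yaw -57.91 z [ 0.002  0.    -1.   ] w 0.598 F [-0.3 -0.8  0.4] g 0.0 q [-0.    0.43 -0.03  1.11  0.    2.58]
tile_l 0.62 [0.063  0.6135 0.0803 3.6962] yaw 211.8
to tile dx,dy [-0.0026 -0.0006] turn deg -0.31 rad -0.0055 in tool x,y [-0.0027 -0.001 ]
t 33.3 tcp [0.616  0.081  0.1102] ytool yaw -57.94 z [ 0.001 -0.    -1.   ] w 0.599 F [-0.  -0.8  0.2] g 0.0 q [-0.    0.43 -0.03  1.11  0.    2.58]
```

Request:
carry_out --increments '[{"x": -0.002, "y": -0.0005, "z": -0.02, "rx": 0, "ry": 0, "rz": -0.005, "gripper": 0.2}, {"x": 0, "y": 0, "z": -0.015, "rx": 0, "ry": 0, "rz": 0, "gripper": 0.2}, {"x": 0, "y": 0, "z": 0, "rx": 0, "ry": 0, "rz": 0, "gripper": 0.2}, {"x": 0, "y": 0, "z": 0, "rx": 0, "ry": 0, "rz": 0, "gripper": 0.2}, {"x": 0, "y": 0, "z": 0, "rx": 0, "ry": 0, "rz": 0, "gripper": 0.2}, {"x": 0, "y": 0, "z": 0, "rx": 0, "ry": 0, "rz": 0, "gripper": 0.2}]'

```text
t: 33.8
tool_pos: [0.6143, 0.0806, 0.0757]
eef_rot: [0.962, 0.273, 0.001, 0.0]
contact_force: [-0.1, 0.3, -0.1]
width: 0.602
grip_force: 0.0
```

```bash
python3 -c "
from h import *
look('tile_l',(.6154,.0803),3.6986,'w13');look('tile_t',(.6154,.0803),3.6986)
s=st();k,T=wT(s['tool_pos'],s['eef_rot'])
im=cv2.imread('pics/w13.png');g=cv2.cvtColor(im,cv2.COLOR_BGR2GRAY)
th=cv2.inRange(g,60,150)
d=cams.trace('tile_l','wrist')[0];reg=np.array(d['region']);print(d['rect'],g[reg].min(),g[reg].max(),np.percentile(g[reg],[10,50,90]))
o=im.copy();m=cv2.resize(sil('tile_l',(.614,.0803,3.697),k,T).astype(np.uint8),(512,384))
for mm,c in((m,(0,0,255)),(reg.astype(np.uint8),(0,255,0))):
    cs,_=cv2.findContours(mm,0,1);cv2.drawContours(o,cs,-1,c,1)
r=[int(v) for v in d['rect']];o=o[max(0,r[1]-70):r[1]+70,r[0]-80:r[0]+80];cv2.imwrite('pics/c13.png',cv2.resize(o,None,fx=4.2,fy=4.2,interpolation=cv2.INTER_NEAREST))
"
```

```text
t 33.8 tcp [0.6143 0.0806 0.0757] ytool yaw -58.26 z [ 0.002 -0.    -1.   ] w 0.602 F [-0.1  0.3 -0.1] g 0.0 q [-0.    0.45 -0.09  1.03 -0.    2.58]
tile_l 0.97 [0.0338 0.6136 0.0806 3.692 ] yaw 211.5
to tile dx,dy [-0.0007 -0.    ] turn deg -0.2 rad -0.0035 in tool x,y [-0.0008 -0.0004]
t 33.9 tcp [0.6142 0.0807 0.0754] ytool yaw -58.26 z [ 0.001  0.    -1.   ] w 0.599 F [-1.1 -0.4  0.4] g 0.0 q [-0.    0.46 -0.09  1.03  0.    2.58]
tile_t 0.9 [0.3369 0.6241 0.0711 4.5364] yaw 259.9
to tile dx,dy [ 0.0099 -0.0095] turn deg 48.18 rad 0.8409 in tool x,y [0.0033 0.0133]
t 34.0 tcp [0.614  0.0806 0.0751] ytool yaw -58.26 z [ 0.001 -0.    -1.   ] w 0.598 F [ 0.4 -0.4  0.8] g 0.0 q [-0.    0.46 -0.09  1.03 -0.    2.58]
[272.6, 197.9, 69.1, 74.7] 58 185 [ 67.  93. 122.]
```

View pics/c13.png

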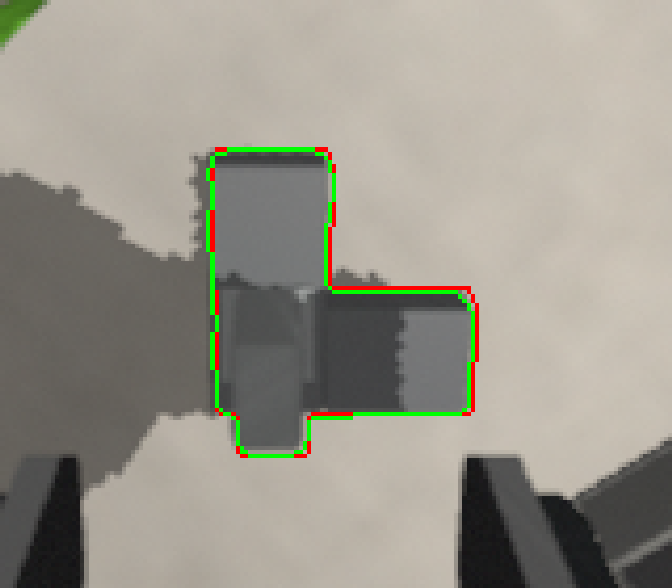

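The model outline matches the L almost exactly at (0.614, 0.0805). Descend and grip.

Request:
carry_out --increments '[{"x": 0, "y": 0, "z": -0.025, "rx": 0, "ry": 0, "rz": 0, "gripper": 0.2}, {"x": 0, "y": 0, "z": -0.02, "rx": 0, "ry": 0, "rz": 0, "gripper": 0.2}, {"x": 0, "y": 0, "z": -0.012, "rx": 0, "ry": 0, "rz": 0, "gripper": 0.2}, {"x": 0, "y": 0, "z": 0, "rx": 0, "ry": 0, "rz": 0, "gripper": 0}, {"x": 0, "y": 0, "z": 0, "rx": 0, "ry": 0, "rz": 0, "gripper": -1}, {"x": 0, "y": 0, "z": 0, "rx": 0, "ry": 0, "rz": 0, "gripper": -1}, {"x": 0, "y": 0, "z": 0, "rx": 0, "ry": 0, "rz": 0, "gripper": -1}, {"x": 0, "y": 0, "z": 0, "rx": 0, "ry": 0, "rz": 0, "gripper": -1}]' --grip_force 40

```text
t: 34.72
tool_pos: [0.6145, 0.0806, 0.0188]
eef_rot: [0.962, 0.273, 0.001, 0.0]
contact_force: [-0.4, -0.2, 4.8]
width: 0.134
grip_force: 39.9
```

Request:
carry_out --increments '[{"x": 0, "y": 0, "z": 0, "rx": 0, "ry": 0, "rz": 0, "gripper": -1}, {"x": 0, "y": 0, "z": 0, "rx": 0, "ry": 0, "rz": 0, "gripper": -1}, {"x": 0, "y": 0, "z": 0, "rx": 0, "ry": 0, "rz": 0, "gripper": -1}]'

```text
t: 34.97
tool_pos: [0.6144, 0.0806, 0.0188]
eef_rot: [0.962, 0.273, 0.001, 0.0]
contact_force: [-0.2, 1.2, 5.8]
width: 0.129
grip_force: 40.2
```

```bash
python3 -c "
from h import *
st()"
```

```text
t 34.97 tcp [0.6144 0.0806 0.0188] ytool yaw -58.27 z [ 0.002  0.    -1.   ] w 0.129 F [-0.2  1.2  5.8] g 40.2 q [-0.    0.5  -0.17  0.9   0.    2.58]
```

Request:
carry_out --increments '[{"x": 0, "y": 0, "z": 0.03, "rx": 0, "ry": 0, "rz": 0, "gripper": -1}, {"x": 0, "y": 0, "z": 0.04, "rx": 0, "ry": 0, "rz": 0, "gripper": -1}, {"x": 0, "y": 0, "z": 0.04, "rx": 0, "ry": 0, "rz": 0.1, "gripper": -1}, {"x": 0, "y": 0, "z": 0.04, "rx": 0, "ry": 0, "rz": 0.12, "gripper": -1}, {"x": -0.01, "y": -0.01, "z": 0.04, "rx": 0, "ry": 0, "rz": 0.12, "gripper": -1}, {"x": -0.012, "y": -0.022, "z": 0.015, "rx": 0, "ry": 0, "rz": 0.12, "gripper": -1}, {"x": -0.012, "y": -0.024, "z": 0, "rx": 0, "ry": 0, "rz": 0.12, "gripper": -1}, {"x": -0.012, "y": -0.024, "z": 0, "rx": 0, "ry": 0, "rz": 0.12, "gripper": -1}]'

```text
t: 35.63
tool_pos: [0.5677, 0.0003, 0.2236]
eef_rot: [0.808, 0.589, 0.001, 0.001]
contact_force: [0.2, 0.0, -0.7]
width: 0.131
grip_force: 39.2
```

Request:
carry_out --increments '[{"x": -0.008, "y": -0.025, "z": 0, "rx": 0, "ry": 0, "rz": 0.12, "gripper": -1}, {"x": 0, "y": -0.025, "z": 0, "rx": 0, "ry": 0, "rz": 0.12, "gripper": -1}, {"x": 0, "y": -0.025, "z": 0, "rx": 0, "ry": 0, "rz": 0.12, "gripper": -1}, {"x": 0, "y": -0.025, "z": 0, "rx": 0, "ry": 0, "rz": 0.12, "gripper": -1}, {"x": 0, "y": -0.025, "z": 0, "rx": 0, "ry": 0, "rz": 0.12, "gripper": -1}, {"x": 0, "y": -0.025, "z": 0, "rx": 0, "ry": 0, "rz": 0.12, "gripper": -1}, {"x": 0, "y": -0.025, "z": 0, "rx": 0, "ry": 0, "rz": 0.12, "gripper": -1}, {"x": 0, "y": -0.025, "z": 0, "rx": 0, "ry": 0, "rz": 0.12, "gripper": -1}]'

```text
t: 36.3
tool_pos: [0.5595, -0.2004, 0.2221]
eef_rot: [0.445, 0.896, -0.0, 0.0]
contact_force: [-0.2, -0.0, -0.3]
width: 0.134
grip_force: 39.2
```

Request:
carry_out --increments '[{"x": 0, "y": -0.025, "z": 0, "rx": 0, "ry": 0, "rz": 0.12, "gripper": -1}, {"x": 0, "y": -0.025, "z": 0, "rx": 0, "ry": 0, "rz": 0.12, "gripper": -1}, {"x": 0, "y": -0.025, "z": 0, "rx": 0, "ry": 0, "rz": 0.12, "gripper": -1}, {"x": 0, "y": -0.025, "z": 0, "rx": 0, "ry": 0, "rz": 0.12, "gripper": -1}, {"x": 0.002, "y": -0.025, "z": -0.02, "rx": 0, "ry": 0, "rz": 0.12, "gripper": -1}, {"x": 0.003, "y": -0.025, "z": -0.03, "rx": 0, "ry": 0, "rz": 0.12, "gripper": -1}, {"x": 0.003, "y": -0.015, "z": -0.03, "rx": 0, "ry": 0, "rz": 0, "gripper": -1}, {"x": 0, "y": 0, "z": 0, "rx": 0, "ry": 0, "rz": 0, "gripper": -1}]'

```text
t: 36.97
tool_pos: [0.5658, -0.3657, 0.1351]
eef_rot: [0.105, 0.994, 0.002, -0.004]
contact_force: [-0.7, 0.3, -1.0]
width: 0.132
grip_force: 39.2
```

Request:
carry_out --increments '[{"x": 0, "y": 0, "z": 0, "rx": 0, "ry": 0, "rz": 0, "gripper": -1}, {"x": 0, "y": 0, "z": 0, "rx": 0, "ry": 0, "rz": 0, "gripper": -1}, {"x": 0, "y": 0, "z": 0, "rx": 0, "ry": 0, "rz": 0, "gripper": -1}, {"x": 0, "y": 0, "z": 0, "rx": 0, "ry": 0, "rz": 0, "gripper": -1}, {"x": 0, "y": 0, "z": 0, "rx": 0, "ry": 0, "rz": 0, "gripper": -1}]'

```text
t: 37.38
tool_pos: [0.5684, -0.3638, 0.1435]
eef_rot: [0.103, 0.995, -0.001, 0.001]
contact_force: [-0.2, -0.3, -0.4]
width: 0.131
grip_force: 39.2
```

```bash
python3 -c "
from h import *
st();print(seat('tile_l',(.5365,-.3317,-.0842)))"
```

```text
t 37.38 tcp [ 0.5684 -0.3638  0.1435] ytool yaw 78.14 z [ 0.002 -0.002 -1.   ] w 0.131 F [-0.2 -0.3 -0.4] g 39.2 q [-0.69  0.5   0.18  1.24  0.   -0.49]
(np.float64(0.5688402390094934), np.float64(-0.37657882508275853), np.float64(-4.824304635001531))
```

Request:
carry_out --increments '[{"x": 0, "y": -0.006, "z": 0, "rx": 0, "ry": 0, "rz": 0.062, "gripper": -1}, {"x": 0, "y": -0.0067, "z": -0.02, "rx": 0, "ry": 0, "rz": 0.061, "gripper": -1}, {"x": 0, "y": 0, "z": -0.03, "rx": 0, "ry": 0, "rz": 0, "gripper": -1}, {"x": 0, "y": 0, "z": -0.03, "rx": 0, "ry": 0, "rz": 0, "gripper": -1}, {"x": 0, "y": 0, "z": -0.018, "rx": 0, "ry": 0, "rz": 0, "gripper": -1}, {"x": 0, "y": 0, "z": 0, "rx": 0, "ry": 0, "rz": 0, "gripper": -1}, {"x": 0, "y": 0, "z": 0, "rx": 0, "ry": 0, "rz": 0, "gripper": -1}, {"x": 0, "y": 0, "z": 0, "rx": 0, "ry": 0, "rz": 0, "gripper": -1}]'

```text
t: 38.05
tool_pos: [0.5687, -0.3773, 0.0457]
eef_rot: [0.042, 0.999, -0.001, 0.001]
contact_force: [-0.4, -0.7, 0.1]
width: 0.13
grip_force: 39.2
```

Request:
carry_out --increments '[{"x": 0, "y": 0, "z": 0, "rx": 0, "ry": 0, "rz": 0, "gripper": -1}, {"x": 0, "y": 0, "z": 0, "rx": 0, "ry": 0, "rz": 0, "gripper": -1}]'

```text
t: 38.22
tool_pos: [0.5686, -0.3774, 0.0457]
eef_rot: [0.042, 0.999, -0.001, 0.001]
contact_force: [0.6, 0.3, -0.2]
width: 0.129
grip_force: 39.2
```

```bash
python3 -c "
from h import *
st()"
```

```text
t 38.22 tcp [ 0.5686 -0.3774  0.0457] ytool yaw 85.15 z [ 0.002 -0.002 -1.   ] w 0.129 F [ 0.6  0.3 -0.2] g 39.2 q [-0.71  0.57  0.04  1.04 -0.   -0.62]
```

Request:
carry_out --increments '[{"x": 0, "y": 0.0008, "z": -0.006, "rx": 0, "ry": 0, "rz": 0, "gripper": -1}, {"x": 0, "y": 0, "z": -0.005, "rx": 0, "ry": 0, "rz": 0, "gripper": -1}, {"x": 0, "y": 0, "z": -0.003, "rx": 0, "ry": 0, "rz": 0, "gripper": -1}, {"x": 0, "y": 0, "z": 0, "rx": 0, "ry": 0, "rz": 0, "gripper": -1}, {"x": 0, "y": 0, "z": 0, "rx": 0, "ry": 0, "rz": 0, "gripper": -1}]'

```text
t: 38.63
tool_pos: [0.5676, -0.3759, 0.0293]
eef_rot: [0.042, 0.999, 0.0, -0.0]
contact_force: [0.0, -0.5, 0.4]
width: 0.131
grip_force: 39.2
```

Request:
carry_out --increments '[{"x": 0, "y": 0, "z": -0.003, "rx": 0, "ry": 0, "rz": 0, "gripper": -1}, {"x": 0, "y": 0, "z": 0, "rx": 0, "ry": 0, "rz": 0, "gripper": -1}, {"x": 0, "y": 0, "z": 0, "rx": 0, "ry": 0, "rz": 0, "gripper": -1}]'

```text
t: 38.88
tool_pos: [0.5678, -0.3761, 0.0266]
eef_rot: [0.042, 0.999, 0.0, -0.0]
contact_force: [-0.5, 0.1, -0.9]
width: 0.132
grip_force: 39.2
```

Entering freely; bottom now at 8 mm, below the rib tops.

Request:
carry_out --increments '[{"x": 0.0005, "y": -0.0004, "z": -0.002, "rx": 0, "ry": 0, "rz": 0, "gripper": -1}, {"x": 0, "y": 0, "z": -0.002, "rx": 0, "ry": 0, "rz": 0, "gripper": -1}, {"x": 0, "y": 0, "z": 0, "rx": 0, "ry": 0, "rz": 0, "gripper": -1}, {"x": 0, "y": 0, "z": 0, "rx": 0, "ry": 0, "rz": 0, "gripper": -1}]'

```text
t: 39.22
tool_pos: [0.5685, -0.3767, 0.0228]
eef_rot: [0.042, 0.999, -0.0, 0.0]
contact_force: [0.1, -0.2, 0.5]
width: 0.132
grip_force: 39.4
```

L is seated. Release, rise and verify all tiles.

Request:
carry_out --increments '[{"x": 0, "y": 0, "z": 0, "rx": 0, "ry": 0, "rz": 0, "gripper": -0.4}, {"x": 0, "y": 0, "z": 0, "rx": 0, "ry": 0, "rz": 0, "gripper": -0.2}, {"x": 0, "y": 0, "z": 0.015, "rx": 0, "ry": 0, "rz": 0, "gripper": -0.1}, {"x": 0, "y": 0, "z": 0.035, "rx": 0, "ry": 0, "rz": 0, "gripper": -0.1}, {"x": 0, "y": 0, "z": 0.04, "rx": 0, "ry": 0, "rz": -0.1, "gripper": 0.2}, {"x": 0, "y": 0.005, "z": 0.04, "rx": 0, "ry": 0, "rz": -0.12, "gripper": 0.5}, {"x": 0, "y": 0.005, "z": 0.03, "rx": 0, "ry": 0, "rz": -0.12, "gripper": 1}, {"x": 0, "y": 0.005, "z": 0.01, "rx": 0, "ry": 0, "rz": -0.12, "gripper": 1}]'

```text
t: 39.88
tool_pos: [0.5694, -0.3622, 0.1986]
eef_rot: [0.272, 0.962, -0.001, 0.003]
contact_force: [-0.7, 0.2, 0.5]
width: 0.984
grip_force: 0.0
```

Request:
carry_out --increments '[{"x": -0.005, "y": 0.01, "z": 0, "rx": 0, "ry": 0, "rz": -0.12, "gripper": 1}, {"x": -0.005, "y": 0.01, "z": 0, "rx": 0, "ry": 0, "rz": -0.12, "gripper": 1}, {"x": -0.005, "y": 0.01, "z": 0, "rx": 0, "ry": 0, "rz": -0.12, "gripper": 1}, {"x": -0.005, "y": 0.01, "z": 0, "rx": 0, "ry": 0, "rz": -0.12, "gripper": 1}, {"x": -0.005, "y": 0.01, "z": 0, "rx": 0, "ry": 0, "rz": -0.12, "gripper": 1}, {"x": -0.005, "y": 0.01, "z": 0, "rx": 0, "ry": 0, "rz": -0.12, "gripper": 1}, {"x": 0, "y": 0, "z": 0, "rx": 0, "ry": 0, "rz": -0.12, "gripper": 1}, {"x": 0, "y": 0, "z": 0, "rx": 0, "ry": 0, "rz": -0.12, "gripper": 1}]'

```text
t: 40.55
tool_pos: [0.5381, -0.3008, 0.1931]
eef_rot: [0.685, 0.728, 0.0, 0.0]
contact_force: [-0.4, -0.6, -0.7]
width: 1.001
grip_force: 0.0
```

Request:
carry_out --increments '[{"x": 0, "y": 0, "z": 0, "rx": 0, "ry": 0, "rz": 0, "gripper": 1}, {"x": 0, "y": 0, "z": 0, "rx": 0, "ry": 0, "rz": 0, "gripper": 1}, {"x": 0, "y": 0, "z": 0, "rx": 0, "ry": 0, "rz": 0, "gripper": 1}, {"x": 0, "y": 0, "z": 0, "rx": 0, "ry": 0, "rz": 0, "gripper": 1}, {"x": 0, "y": 0, "z": 0, "rx": 0, "ry": 0, "rz": 0, "gripper": 1}]'

```text
t: 40.97
tool_pos: [0.5383, -0.3016, 0.1927]
eef_rot: [0.683, 0.731, -0.0, -0.0]
contact_force: [0.4, 0.2, 0.1]
width: 1.0
grip_force: 0.0
```

```bash
cat > chk.py <<'E'
from h import *
s=st();im,k,T=snap('wrist','w14');g=cv2.cvtColor(im,cv2.COLOR_RGB2GRAY).astype(np.float32)
tr=(.5365,-.3317,-.0842)
# align: model silhouettes vs edge/tab: per tile, fit tile via region from trace when available
T4=T.copy();T4[2,3]-=.004
for n in ['tile_t','tile_short','tile_s','tile_l']:
    for d in cams.trace(n,'wrist')[:6]:
        if d['confidence']<.3: continue
        reg=np.array(d['region']);v,u=np.nonzero(reg);c=ray(k,T,(u.mean(),v.mean()),.016)[0,:2]
        best=None
        for m in TILES:
            sx=seat(m,tr)
            if np.hypot(c[0]-sx[0],c[1]-sx[1])>.03: continue
            r=fit(m,reg,k,T4,yaws=[np.radians(sx[2])],xy=sx[:2])
            if best is None or r[0]<best[1][0]: best=(m,r,sx)
        if best: m,r,sx=best;print(n,'->',m,round(d['confidence'],2),'err',round(r[0],3),'dxy mm',np.round((np.array(r[1:3])-sx[:2])*1e3,1),'dyaw',round(np.degrees(r[3])-sx[2],1))
        else: print(n,'other at',np.round(c,3),round(d['confidence'],2),im[reg].mean(0).round())
E
python3 chk.py
```

```text
t 40.97 tcp [ 0.5383 -0.3016  0.1927] ytool yaw 3.88 z [-0.  0. -1.] w 1.0 F [0.4 0.2 0.1] g 0.0 q [-0.65  0.39  0.11  1.3  -0.    0.86]
tile_t -> tile_l 0.81 err 0.076 dxy mm [ 2.6 -1.2] dyaw 0.9
tile_t -> tile_t 0.65 err 0.059 dxy mm [ 0.4 -0.4] dyaw -0.1
tile_t -> tile_s 0.56 err 0.081 dxy mm [2.5 0. ] dyaw -0.4
tile_short -> tile_short 0.91 err 0.069 dxy mm [ 2.8 -0. ] dyaw 1.1
tile_short other at [ 0.516 -0.475] 0.81 [142.  84.  98.]
tile_s -> tile_l 0.81 err 0.076 dxy mm [ 2.6 -1.2] dyaw 0.9
tile_s -> tile_t 0.65 err 0.059 dxy mm [ 0.4 -0.4] dyaw -0.1
tile_s -> tile_s 0.56 err 0.081 dxy mm [2.5 0. ] dyaw -0.4
tile_l -> tile_l 0.81 err 0.076 dxy mm [ 2.6 -1.2] dyaw 0.9
tile_l -> tile_t 0.65 err 0.059 dxy mm [ 0.4 -0.4] dyaw -0.1
tile_l -> tile_s 0.56 err 0.081 dxy mm [2.5 0. ] dyaw -0.4
```

All four tiles are in their recesses. Now back to the cover.

Request:
carry_out --increments '[{"x": -0.003, "y": 0.015, "z": 0.02, "rx": 0, "ry": 0, "rz": -0.08, "gripper": 1}, {"x": -0.006, "y": 0.034, "z": 0.02, "rx": 0, "ry": 0, "rz": -0.09, "gripper": 1}, {"x": -0.006, "y": 0.034, "z": 0, "rx": 0, "ry": 0, "rz": -0.09, "gripper": 1}, {"x": -0.006, "y": 0.034, "z": 0, "rx": 0, "ry": 0, "rz": -0.09, "gripper": 1}, {"x": -0.006, "y": 0.034, "z": 0, "rx": 0, "ry": 0, "rz": -0.09, "gripper": 1}, {"x": -0.006, "y": 0.034, "z": 0, "rx": 0, "ry": 0, "rz": -0.09, "gripper": 1}, {"x": -0.006, "y": 0.034, "z": 0, "rx": 0, "ry": 0, "rz": -0.09, "gripper": 1}, {"x": -0.006, "y": 0.034, "z": 0, "rx": 0, "ry": 0, "rz": -0.085, "gripper": 1}]'

```text
t: 41.88
tool_pos: [0.4927, -0.047, 0.233]
eef_rot: [0.894, 0.447, 0.0, 0.0]
contact_force: [0.6, -0.1, -0.1]
width: 0.998
grip_force: 0.0
```

Request:
carry_out --increments '[{"x": -0.004, "y": 0.034, "z": 0, "rx": 0, "ry": 0, "rz": 0, "gripper": 1}, {"x": 0, "y": 0, "z": 0, "rx": 0, "ry": 0, "rz": 0, "gripper": 1}, {"x": 0, "y": 0, "z": 0, "rx": 0, "ry": 0, "rz": 0, "gripper": 1}, {"x": 0, "y": 0, "z": 0, "rx": 0, "ry": 0, "rz": 0, "gripper": 1}, {"x": 0, "y": 0, "z": 0, "rx": 0, "ry": 0, "rz": 0, "gripper": 1}]'

```text
t: 42.3
tool_pos: [0.4896, -0.0153, 0.2327]
eef_rot: [0.894, 0.449, -0.0, 0.0]
contact_force: [0.6, -0.1, -0.7]
width: 1.003
grip_force: 0.0
```

```bash
python3 - <<'E'
from h import *
s=st();im,k,T=snap('wrist','w15')
g=cv2.cvtColor(im,cv2.COLOR_RGB2GRAY)
d=cams.trace('cover','wrist')
for q in d[:2]: print(q['confidence'],np.round(q['rect']))
reg=np.array(d[0]['region']).astype(np.uint8)
hull=cv2.convexHull(np.argwhere(reg)[:,::-1].astype(np.int32));m=np.zeros_like(reg);cv2.fillConvexPoly(m,hull,1)
dark=((g<45)&(m>0)).astype(np.uint8);n,l,stt,cc=cv2.connectedComponentsWithStats(dark)
for i in np.argsort(-stt[1:,4])[:3]+1: 
    u=cc[i];print(stt[i],u,np.round(ray(k,T,u,.12),4)); r=cv2.minAreaRect(np.argwhere(l==i)[:,::-1].astype(np.float32));print(r)
E
```

```text
t 42.3 tcp [ 0.4896 -0.0153  0.2327] ytool yaw -36.64 z [ 0. -0. -1.] w 1.003 F [ 0.6 -0.1 -0.7] g 0.0 q [-0.2   0.16 -0.11  1.31 -0.    2.01]
0.82 [255. 179. 124. 110.]
0.4 [421. 279.  31.  32.]
[252 166  16  54 766] [259.4386423  191.50652742] [[ 0.4895 -0.0211  0.12  ]]
((259.5, 192.5), (53.0, 15.0), 90.0)
```

Request:
carry_out --increments '[{"x": -0.0015, "y": -0.004, "z": -0.03, "rx": 0, "ry": 0, "rz": 0, "gripper": 1}, {"x": 0, "y": 0, "z": -0.035, "rx": 0, "ry": 0, "rz": 0, "gripper": 1}, {"x": 0, "y": 0, "z": -0.035, "rx": 0, "ry": 0, "rz": 0, "gripper": 1}, {"x": 0, "y": 0, "z": -0.025, "rx": 0, "ry": 0, "rz": 0, "gripper": 1}, {"x": 0, "y": 0, "z": -0.011, "rx": 0, "ry": 0, "rz": 0, "gripper": 1}, {"x": 0, "y": 0, "z": 0, "rx": 0, "ry": 0, "rz": 0, "gripper": 0}, {"x": 0, "y": 0, "z": 0, "rx": 0, "ry": 0, "rz": 0, "gripper": -1}, {"x": 0, "y": 0, "z": 0, "rx": 0, "ry": 0, "rz": 0, "gripper": -1}]' --grip_force 60

```text
t: 43.07
tool_pos: [0.4886, -0.0191, 0.0977]
eef_rot: [0.894, 0.449, 0.001, 0.0]
contact_force: [0.3, 0.4, -0.1]
width: 0.6
grip_force: 0.0
```

Request:
carry_out --increments '[{"x": 0, "y": 0, "z": 0, "rx": 0, "ry": 0, "rz": 0, "gripper": -1}, {"x": 0, "y": 0, "z": 0, "rx": 0, "ry": 0, "rz": 0, "gripper": -1}, {"x": 0, "y": 0, "z": 0, "rx": 0, "ry": 0, "rz": 0, "gripper": -1}, {"x": 0, "y": 0, "z": 0, "rx": 0, "ry": 0, "rz": 0, "gripper": -1}]'

```text
t: 43.4
tool_pos: [0.4874, -0.0179, 0.0978]
eef_rot: [0.893, 0.449, 0.0, -0.0]
contact_force: [-4.9, 3.2, 9.7]
width: 0.128
grip_force: 59.2
```

Request:
carry_out --increments '[{"x": 0, "y": 0, "z": 0.015, "rx": 0, "ry": 0, "rz": 0, "gripper": -1}, {"x": 0, "y": 0, "z": 0.025, "rx": 0, "ry": 0, "rz": 0, "gripper": -1}, {"x": 0, "y": 0, "z": 0.035, "rx": 0, "ry": 0, "rz": 0, "gripper": -1}, {"x": 0, "y": 0, "z": 0.035, "rx": 0, "ry": 0, "rz": 0, "gripper": -1}, {"x": 0, "y": 0, "z": 0.025, "rx": 0, "ry": 0, "rz": 0, "gripper": -1}, {"x": 0, "y": -0.015, "z": 0.005, "rx": 0, "ry": 0, "rz": 0, "gripper": -1}, {"x": 0.003, "y": -0.025, "z": 0, "rx": 0, "ry": 0, "rz": 0, "gripper": -1}, {"x": 0.005, "y": -0.03, "z": 0, "rx": 0, "ry": 0, "rz": 0.05, "gripper": -1}]'

```text
t: 44.07
tool_pos: [0.4956, -0.0881, 0.2379]
eef_rot: [0.881, 0.472, 0.001, 0.0]
contact_force: [0.6, 0.6, -3.5]
width: 0.125
grip_force: 58.9
```

Request:
carry_out --increments '[{"x": 0.006, "y": -0.03, "z": 0, "rx": 0, "ry": 0, "rz": 0.07, "gripper": -1}, {"x": 0.006, "y": -0.03, "z": 0, "rx": 0, "ry": 0, "rz": 0.075, "gripper": -1}, {"x": 0.006, "y": -0.03, "z": 0, "rx": 0, "ry": 0, "rz": 0.09, "gripper": -1}, {"x": 0.006, "y": -0.03, "z": 0, "rx": 0, "ry": 0, "rz": 0.09, "gripper": -1}, {"x": 0.006, "y": -0.03, "z": 0, "rx": 0, "ry": 0, "rz": 0.09, "gripper": -1}, {"x": 0.006, "y": -0.025, "z": 0, "rx": 0, "ry": 0, "rz": 0.09, "gripper": -1}, {"x": 0.005, "y": -0.02, "z": 0, "rx": 0, "ry": 0, "rz": 0, "gripper": -1}, {"x": 0, "y": -0.01, "z": 0, "rx": 0, "ry": 0, "rz": 0, "gripper": -1}]'

```text
t: 44.73
tool_pos: [0.5371, -0.2959, 0.2358]
eef_rot: [0.737, 0.676, -0.0, -0.0]
contact_force: [0.3, 0.9, -2.7]
width: 0.125
grip_force: 59.0
```

Request:
carry_out --increments '[{"x": 0, "y": 0, "z": 0, "rx": 0, "ry": 0, "rz": 0, "gripper": -1}, {"x": 0, "y": 0, "z": 0, "rx": 0, "ry": 0, "rz": 0, "gripper": -1}, {"x": 0, "y": 0, "z": 0, "rx": 0, "ry": 0, "rz": 0, "gripper": -1}, {"x": 0, "y": 0, "z": 0, "rx": 0, "ry": 0, "rz": 0, "gripper": -1}]'

```text
t: 45.07
tool_pos: [0.5367, -0.2923, 0.2371]
eef_rot: [0.736, 0.677, 0.0, 0.0]
contact_force: [0.7, -0.3, -3.5]
width: 0.13
grip_force: 58.9
```

```bash
python3 - <<'E'
from h import *
s=st();im,k,T=snap('wrist','w16');z=s['tool_pos'][2]-.0828
for q in cams.trace('cover','wrist')[:2]:
    reg=np.array(q['region']);print(q['confidence'],np.round(q['rect']))
    v,u=np.nonzero(reg); top=[]
    for lo,hi in ((u.min(),u.min()+8),(u.max()-8,u.max()),(240,272)):
        mm=(u>=lo)&(u<=hi); top.append(((lo+hi)/2,v[mm].min()))
    print(top); e=ray(k,T,top[:2],z+.05);r=ray(k,T,top[2],z+.073);a=np.radians(85.2);y=np.array([np.cos(a),np.sin(a),0])
    print('eave centre',np.round(e.mean(0)-.061*y,4),'ridge centre',np.round(r-.061*y,4))
E
```

```text
t 45.07 tcp [ 0.5367 -0.2923  0.2371] ytool yaw -4.77 z [ 0.  0. -1.] w 0.13 F [ 0.7 -0.3 -3.5] g 58.9 q [-0.64  0.36  0.19  1.4   0.    1.02]
0.97 [258. 230. 222. 192.]
[(np.float64(148.0), np.int64(144)), (np.float64(362.0), np.int64(143)), (256.0, np.int64(151))]
eave centre [ 0.5361 -0.2982  0.2043] ridge centre [[ 0.5367 -0.2988  0.2273]]
0.44 [257. 148.  92.   3.]
[(np.float64(217.0), np.int64(144)), (np.float64(299.0), np.int64(144)), (256.0, np.int64(144))]
eave centre [ 0.538  -0.2987  0.2043] ridge centre [[ 0.5371 -0.2949  0.2273]]
```

Request:
carry_out --increments '[{"x": 0, "y": -0.015, "z": 0, "rx": 0, "ry": 0, "rz": 0, "gripper": -1}, {"x": 0, "y": -0.0195, "z": -0.005, "rx": 0, "ry": 0, "rz": 0, "gripper": -1}, {"x": 0, "y": 0, "z": -0.02, "rx": 0, "ry": 0, "rz": 0, "gripper": -1}, {"x": 0, "y": 0, "z": -0.025, "rx": 0, "ry": 0, "rz": 0, "gripper": -1}, {"x": 0, "y": 0, "z": -0.025, "rx": 0, "ry": 0, "rz": 0, "gripper": -1}, {"x": 0, "y": 0, "z": -0.015, "rx": 0, "ry": 0, "rz": 0, "gripper": -1}, {"x": 0, "y": 0, "z": 0, "rx": 0, "ry": 0, "rz": 0, "gripper": -1}, {"x": 0, "y": 0, "z": 0, "rx": 0, "ry": 0, "rz": 0, "gripper": -1}]'

```text
t: 45.83
tool_pos: [0.5365, -0.3288, 0.1461]
eef_rot: [0.736, 0.677, -0.0, -0.001]
contact_force: [0.2, 0.3, -3.2]
width: 0.131
grip_force: 58.8
```

Request:
carry_out --increments '[{"x": 0, "y": 0, "z": 0, "rx": 0, "ry": 0, "rz": 0, "gripper": -1}, {"x": 0, "y": 0, "z": 0, "rx": 0, "ry": 0, "rz": 0, "gripper": -1}, {"x": 0, "y": 0, "z": 0, "rx": 0, "ry": 0, "rz": 0, "gripper": -1}]'

```text
t: 46.08
tool_pos: [0.5373, -0.3286, 0.1481]
eef_rot: [0.736, 0.677, 0.0, 0.001]
contact_force: [0.5, 0.1, -4.3]
width: 0.13
grip_force: 58.8
```

```bash
python3 -c "
from h import *
st()"
```

```text
t 46.08 tcp [ 0.5373 -0.3286  0.1481] ytool yaw -4.82 z [ 0.002 -0.001 -1.   ] w 0.13 F [ 0.5  0.1 -4.3] g 58.8 q [-0.68  0.42  0.06  1.2  -0.    0.97]
```

Request:
carry_out --increments '[{"x": -0.0005, "y": 0.001, "z": -0.02, "rx": 0, "ry": 0, "rz": 0, "gripper": -1}, {"x": 0, "y": 0, "z": -0.02, "rx": 0, "ry": 0, "rz": 0, "gripper": -1}, {"x": 0, "y": 0, "z": -0.012, "rx": 0, "ry": 0, "rz": 0, "gripper": -1}, {"x": 0, "y": 0, "z": -0.007, "rx": 0, "ry": 0, "rz": 0, "gripper": -1}, {"x": 0, "y": 0, "z": 0, "rx": 0, "ry": 0, "rz": 0, "gripper": -1}, {"x": 0, "y": 0, "z": 0, "rx": 0, "ry": 0, "rz": 0, "gripper": -1}, {"x": 0, "y": 0, "z": 0, "rx": 0, "ry": 0, "rz": 0, "gripper": -1}]'

```text
t: 46.67
tool_pos: [0.5369, -0.3274, 0.089]
eef_rot: [0.736, 0.677, 0.0, 0.001]
contact_force: [-0.4, -0.8, -2.9]
width: 0.128
grip_force: 58.8
```

Request:
carry_out --increments '[{"x": 0, "y": 0, "z": -0.003, "rx": 0, "ry": 0, "rz": 0, "gripper": -1}, {"x": 0, "y": 0, "z": -0.0025, "rx": 0, "ry": 0, "rz": 0, "gripper": -1}, {"x": 0, "y": 0, "z": 0, "rx": 0, "ry": 0, "rz": 0, "gripper": -1}, {"x": 0, "y": 0, "z": 0, "rx": 0, "ry": 0, "rz": 0, "gripper": -1}]'

```text
t: 47.0
tool_pos: [0.5367, -0.3273, 0.0829]
eef_rot: [0.736, 0.677, 0.0, 0.001]
contact_force: [-1.4, 0.5, 0.2]
width: 0.126
grip_force: 59.5
```

At bench height. Releasing and backing straight up.

Request:
carry_out --increments '[{"x": 0, "y": 0, "z": 0, "rx": 0, "ry": 0, "rz": 0, "gripper": -0.5}, {"x": 0, "y": 0, "z": 0, "rx": 0, "ry": 0, "rz": 0, "gripper": 0}, {"x": 0, "y": 0, "z": 0, "rx": 0, "ry": 0, "rz": 0, "gripper": 0.4}, {"x": 0, "y": 0, "z": 0.02, "rx": 0, "ry": 0, "rz": 0, "gripper": 0.5}, {"x": 0, "y": 0, "z": 0.035, "rx": 0, "ry": 0, "rz": 0, "gripper": 0.5}, {"x": 0, "y": 0, "z": 0.04, "rx": 0, "ry": 0, "rz": 0, "gripper": 0.5}, {"x": 0, "y": 0, "z": 0.04, "rx": 0, "ry": 0, "rz": 0, "gripper": 0.5}, {"x": 0, "y": 0, "z": 0.03, "rx": 0, "ry": 0, "rz": 0, "gripper": 0.5}]'

```text
t: 47.67
tool_pos: [0.5365, -0.327, 0.2508]
eef_rot: [0.736, 0.677, 0.0, 0.001]
contact_force: [0.1, -0.3, 0.0]
width: 0.75
grip_force: 0.0
```

Request:
carry_out --increments '[{"x": 0, "y": 0, "z": 0, "rx": 0, "ry": 0, "rz": 0, "gripper": 0.5}, {"x": 0, "y": 0, "z": 0, "rx": 0, "ry": 0, "rz": 0, "gripper": 0.5}, {"x": 0, "y": 0, "z": 0, "rx": 0, "ry": 0, "rz": 0, "gripper": 0.5}, {"x": 0, "y": 0, "z": 0, "rx": 0, "ry": 0, "rz": 0, "gripper": 0.5}, {"x": 0, "y": 0, "z": 0, "rx": 0, "ry": 0, "rz": 0, "gripper": 0.5}]'

```text
t: 48.08
tool_pos: [0.536, -0.3267, 0.2458]
eef_rot: [0.736, 0.677, -0.0, -0.001]
contact_force: [1.2, 0.2, 0.3]
width: 0.754
grip_force: 0.0
```

```bash
python3 - <<'E'
from h import *
s=st();im,k,T=snap('wrist','w17')
def quad(im,k,T,cam):
    q=cams.trace('cover',cam)[0];reg=np.array(q['region']).astype(np.uint8)
    c=(.5365,-.3317);a=-.0842
    r2=reg>0
    def mask(p):
        m=np.zeros(reg.shape,np.uint8);cs,sn=np.cos(p[2]),np.sin(p[2])
        P=np.array([[x,y,z] for y in(-.061,.061) for x,z in((-.069,0),(.069,0),(-.069,.051),(.069,.051),(0,.073))])
        F=np.array([[x,y,z] for y in(-.025,.025) for x in(-.006,.006) for z in(.073,.108)])
        for A in(P,F):
            Q=np.c_[p[0]+cs*A[:,0]-sn*A[:,1],p[1]+sn*A[:,0]+cs*A[:,1],A[:,2]+p[3]]
            cv2.fillConvexPoly(m,cv2.convexHull(proj(k,T,Q).astype(np.float32)).astype(np.int32),1)
        return m>0
    f=lambda p:1-(mask(p)&r2).sum()/(mask(p)|r2).sum()
    o=minimize(f,[*c,a,0],method='Nelder-Mead',options=dict(initial_simplex=np.array([*c,a,0])+np.array([[0,0,0,0],[.008,0,0,0],[0,.008,0,0],[0,0,.06,0],[0,0,0,.01]])))
    print(cam,q['confidence'],'start err',round(f([*c,a,0]),3),'fit',round(o.fun,3),'dx,dy mm',np.round((o.x[:2]-c)*1e3,1),'dyaw deg',round(np.degrees(o.x[2]-a),1),'z mm',round(o.x[3]*1e3,1))
quad(im,k,T,'wrist')
im,k,T=snap('side','s17');quad(im,k,T,'side')
E
```

```text
t 48.08 tcp [ 0.536  -0.3267  0.2458] ytool yaw -4.81 z [-0.002  0.002 -1.   ] w 0.754 F [1.2 0.2 0.3] g 0.0 q [-0.68  0.39  0.26  1.44 -0.    0.97]
wrist 0.82 start err 0.104 fit 0.043 dx,dy mm [ 1.2 -7. ] dyaw deg 0.5 z mm -1.5
side 0.72 start err 0.41 fit 0.389 dx,dy mm [-0.6  8.2] dyaw deg 0.9 z mm -2.0
```

The cover stands on the bench, within about 7 mm of centre, square and clear of the gripper. Handing in.

```bash
python3 -c "
from rig import bot
print(bot.sign_off())"
```

```text
the job is handed in; nothing more can be done
None
```

I handed the job in at about 48 s: the T, S, short and L tiles are in their recesses (the bar tile never showed in any view, so I took it as absent), and the cover hung on the bar while I worked, then went back square over the tray about 7 mm off centre; the meter, tin and bottle were never knowingly touched, and no verdict came back.

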